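# Set up a solid-load test for the clinic's bench steriliser

### The job

Set up the steriliser's load test: first push the aluminium test block along the fixture plate until it sits square and tight against both rails, then stand the logger probe with its thin pin fully home in the block's port. Put steel load bars on the sprung pan, lying in it, until its pointer rests inside the dark band, and put every bar that is not needed into the teal tray (bars may be dealt with at any time). Leave the cup, bottle and case alone.

Things in the scene. Friction and masses are not known exactly. Their poses are not given: they have to be found in the camera images.
- fixture: Fixed steel plate 200 x 180 mm, 6 mm thick, on the bench, turned a little. Origin: centre of its underside; x points away from the robot, y left. Two dark rails 12 mm thick rise 24 mm above the plate: a far one along y whose inner face is at x = +82 mm (y from -75 to +75), a left one along x whose inner face is at y = +72 mm (x from -63 to +67). The near and right sides are open.
- home (a point): Point on the plate's upper face, fixed to the fixture at x = +32, y = +32, z = 6 mm, axes as the fixture's: the block's origin is here when it is tight against both rails.
- block: Loose plain aluminium block, 100 mm along its x, 80 mm along its y, 40 mm high, part hollow, 0.5 kg, too wide to grip well, lying on the fixture plate away from the rails. Origin: centre of its underside; its x axis points roughly along the fixture's x.
- port (a point): Centre of the mouth of the port in the block's upper face (block x = +12, y = -12, z = 40 mm): a round hole 10 mm across, right through (40 mm deep), with a 3 mm chamfer.
- probe: Logger probe standing in its stand: a steel pin 8 mm across and 34 mm long with a pointed foot, and above it a white cylinder 26 mm across and 56 mm high (90 mm in all), 0.07 kg. Origin: the pin's tip; z up along the probe. Its shoulder (34 mm above the tip) rests on the stand, or on the block when it is fully home.
- stand: Fixed grey block 60 x 60 mm, 40 mm high, with a 10 mm hole through its middle that holds the probe upright. Origin: centre of its underside.
- pan (a joint): How far the sprung pan has sunk, m: 0 when quite unloaded, 0.075 at its stop. With no bar it stands at 18 mm, under its own weight and that of the grey cassette fixed along its far edge. A bar sinks it by 6 to 13 mm more, each by its own weight, so that 2 to 4 bars are needed; add them until the pan is right. The pointer is inside the dark band from 41 to 55 mm.
- scale: Fixed scale housing, 170 x 190 mm, 45 mm high, under the pan, turned a little. Origin: centre of its underside; x away from the robot, y left. The upright with the dark band stands at its far right corner (to 150 mm high); the pan's pointer runs beside it.
- pan_floor (a point): Centre of the open part of the pan's floor, on its upper face; sinks with the pan, axes as the scale's; 120 mm above the bench when the joint is 0. The floor measures 118 mm along x by 222 mm along y, inside a rim 7 mm high and 4 mm thick; the cassette beyond its far edge rises 29 mm above the floor.
- mat: Fixed pale bench mat 250 x 250 mm, 2 mm thick, on which the bars lie at the start. Origin: centre of its underside.
- tray: Fixed teal open tray for spare bars, outside 110 mm along x, 190 mm along y, 24 mm high, walls and floor about 4 to 5 mm thick. Origin: centre of its underside; y left.
- cup: Bystander: pale cup, 72 mm across, 85 mm high. Origin: centre of its underside.
- bottle: Bystander: white bottle, 52 mm across, 120 mm high. Origin: centre of its underside.
- case: Bystander: closed teal case 100 x 130 mm, 35 mm high. Origin: centre of its underside.
- bar0: Flat steel load bar, 80 mm along its x, 36 mm along its y, 14 mm thick, with an upright lug in the middle of its top to hold it by: 30 mm along x, 12 mm along y, from 14 to 45 mm above the underside. The bars are alike to look at but some are hollow, so that they weigh 0.16 to 0.38 kg. Origin: centre of its underside. May be absent.
- bar1: Load bar like bar0. May be absent.
- bar2: Load bar like bar0. May be absent.
- bar3: Load bar like bar0. May be absent.
- bar4: Load bar like bar0. May be absent.
- bar5: Load bar like bar0. May be absent.

How it is judged:
On the way, in this order (a step that is already met when the one before it is completed fails the run):
1. the block lies flat on the fixture plate, square and within 3 mm of tight against both rails (x of block in the frame of home between -0.003 and 0.003 m and y of block in the frame of home between -0.003 and 0.003 m and z of block in the frame of home between -0.004 and 0.004 m and angle between the x axis of block and the x axis of fixture, either way round below 0.05 rad), for 0.3 s.
2. the probe stands upright with its pin fully home (shoulder within 10 mm of the block's top) in the port of the block, which is still against both rails (all of step 1 and horizontal distance between probe and port below 0.004 m and z of probe in the frame of block below 0.01 m and angle between probe's own z axis and vertical below 0.1 rad), for 0.3 s.
At the end, for the whole second after the job is handed in: All at rest: block square (3 degrees) and within 3 mm of tight against both rails; probe upright in its port, shoulder within 10 mm of the block's top; pan sunk 41 to 55 mm; every bar present lies on the floor of the pan's open part or of the teal tray, not on other bars (all of step 2 and ((x of bar0 in the frame of pan_floor between -0.055 and 0.055 m and y of bar0 in the frame of pan_floor between -0.105 and 0.105 m and z of bar0 in the frame of pan_floor between -0.005 and 0.03 m) or (x of bar0 in the frame of tray between -0.05 and 0.05 m and y of bar0 in the frame of tray between -0.09 and 0.09 m and z of bar0 in the frame of tray between -0.002 and 0.03 m)) and ((x of bar1 in the frame of pan_floor between -0.055 and 0.055 m and y of bar1 in the frame of pan_floor between -0.105 and 0.105 m and z of bar1 in the frame of pan_floor between -0.005 and 0.03 m) or (x of bar1 in the frame of tray between -0.05 and 0.05 m and y of bar1 in the frame of tray between -0.09 and 0.09 m and z of bar1 in the frame of tray between -0.002 and 0.03 m)) and ((x of bar2 in the frame of pan_floor between -0.055 and 0.055 m and y of bar2 in the frame of pan_floor between -0.105 and 0.105 m and z of bar2 in the frame of pan_floor between -0.005 and 0.03 m) or (x of bar2 in the frame of tray between -0.05 and 0.05 m and y of bar2 in the frame of tray between -0.09 and 0.09 m and z of bar2 in the frame of tray between -0.002 and 0.03 m)) and ((x of bar3 in the frame of pan_floor between -0.055 and 0.055 m and y of bar3 in the frame of pan_floor between -0.105 and 0.105 m and z of bar3 in the frame of pan_floor between -0.005 and 0.03 m) or (x of bar3 in the frame of tray between -0.05 and 0.05 m and y of bar3 in the frame of tray between -0.09 and 0.09 m and z of bar3 in the frame of tray between -0.002 and 0.03 m)) and ((x of bar4 in the frame of pan_floor between -0.055 and 0.055 m and y of bar4 in the frame of pan_floor between -0.105 and 0.105 m and z of bar4 in the frame of pan_floor between -0.005 and 0.03 m) or (x of bar4 in the frame of tray between -0.05 and 0.05 m and y of bar4 in the frame of tray between -0.09 and 0.09 m and z of bar4 in the frame of tray between -0.002 and 0.03 m)) and ((x of bar5 in the frame of pan_floor between -0.055 and 0.055 m and y of bar5 in the frame of pan_floor between -0.105 and 0.105 m and z of bar5 in the frame of pan_floor between -0.005 and 0.03 m) or (x of bar5 in the frame of tray between -0.05 and 0.05 m and y of bar5 in the frame of tray between -0.09 and 0.09 m and z of bar5 in the frame of tray between -0.002 and 0.03 m)) and linear speed of each of bar0, bar1, bar2, bar3, bar4, bar5, probe below 0.03 m/s and value of joint pan between 0.041 and 0.055 m and velocity of joint pan between -0.02 and 0.02 m/s); the robot touches nothing.
It fails at once if the cup is moved by more than 3 cm or tipped over (distance of cup from where it was at the start of the episode above 0.03 m or angle between cup's own z axis and vertical above 0.5 rad).
It fails at once if the bottle is moved by more than 3 cm or tipped over (distance of bottle from where it was at the start of the episode above 0.03 m or angle between bottle's own z axis and vertical above 0.5 rad).
It fails at once if the case is moved by more than 3 cm or tipped over (distance of case from where it was at the start of the episode above 0.03 m or angle between case's own z axis and vertical above 0.5 rad).
Of bar0, bar1, bar2, bar3, bar4, bar5 only 4 to 6 are there at a start; the rules pass over those that are not, and their reading is None.
At some moment in a run one of bar0, bar1, bar2, bar3, bar4, bar5 may be knocked a few centimetres aside while the robot is not near it.
Once in a run the grip may slacken for a moment while it holds something.
It also fails if it takes over 210 s, if anything falls off the work surface, if the arm or the gripper's body presses on something with over 40 N, if the wrist force passes 120 N, or if a joint passes its speed limit or range.

### The arm

A 6-joint arm with a two-finger parallel gripper is mounted at the origin on the work surface. World frame = base frame: x ahead of the robot, y to its left, z up, the work surface at z = 0. Lengths are in m, angles in rad, forces in N, time in s.
With the tool pointing down it reaches from about 0.3 to 0.875 m from the base axis. Payload 6.4 kg.
Tool frame: the origin (TCP) lies at the very end of the fingers, on their centre line; the grasp point (between the pads) lies 19 mm behind it (arm.hold_point_z is the distance from the TCP to the grasp point, in m); z points along the fingers, y is the line along which they close (so a half turn about z gives the same grasp; the last joint's range is limited). The gripper opens to 88 mm and grips with 3 to 60 N. Pads are 18 mm wide; open, the fingers measure 123 mm over their backs; the gripper's body (75 mm by 187 mm) begins 45 mm behind the grasp point.
Start: joints at [-1.425, 0.181, 1.607, -0, 1.354, -0.206], TCP at [0.198, -0.54, 0.239] pointing down, gripper open.
Joint ranges: [-2.99, 2.99], [-0.89, 2.07], [0.3, 2.58], [-1.14, 4.28], [0, 2.63], [-3.12, 3.12]. Speed limits (rad/s): [2.57, 2.57, 3.01, 3.14, 3.14, 3.14].

### API

Orientations are given as a 3x3 rotation matrix whose columns are the frame's x, y, z axes.
In Python, from rig import status, optics, job, look_for, regions_of, mark_of, arm gives the robot as it stands.
- The arm moves only by the tool arm_command, never from a script. Its argument "plan" is a list of rows, each a list of 2 entries, a list of its own where there are three numbers: the shift along the tool's x, y, z in cm, then the turn about the tool's z in degrees. A call has 1 to 10 rows; each row shifts and turns the commanded pose from where the row before left it, along the tool's axes as they then stand; what a row does not reach is not made up. A row lasts 1/12 s, in which the tool goes at most 41.7 mm and 7.16 degrees, less where a joint would pass 70% of its speed; a pose out of reach is approached as far as the arm can. A call with a gripper value outside its range is refused whole. "jaw" is the finger opening in cm, from 0 to 8.81, set as the call begins (left out, the last holds). The fingers move at their own pace and stop on an object; "grip_force" is the grip in N (left out, the last holds). Time passes only in rows, so rows that do not move let the fingers close. It gives the time, the measured TCP pose, the force, the opening and the grip force at its end, in the units of the state.
- status.sense(): the state, without advancing time (a new reading comes with each control period).
- optics.get_image(name): name is "scene" or "top" or "wrist"; returns a dict with "frame" (420x560x3 uint8, red, green, blue), "K" (3x3 intrinsics, pixels), "distortion" ([k1, k2, p1, p2, k3] as OpenCV has them; the pictures are not rectified), "T" (4x4, takes a point from camera to world coordinates). Camera axes: x right, y up, looking along -z (the intrinsics and any distortion apply to the point x, -y, -z); pixel columns grow to the right and rows downward; lengths in m; the calibration is good to about 2 mm. A picture is of the moment at which its call begins. There is no depth.
- job.job_done(): hands the job in; it is judged then, once.
Trained networks look in a picture, given as the dict that the camera call returned (one of the last four; its "shot" number tells which), for a name from the list of things; names that differ only in an ending like _2 or _b are one class to them, and where a whole thing is asked for, a point or a joint stands for the part that bears it (a point fixed in the world has none). Each returns a list of dicts, best first, with "score" (0 to 1); they miss things now and then, are a little off and sometimes report something else, mostly with a low value. They report only what shows in the picture. A call takes as long as a camera call.
- look_for(picture, query): "at" ([x, y, z] in m, in world coordinates, good to about 4 mm: the middle of the surface that is visible of it).
- regions_of(picture, query): "region" (420x560 bool, what is visible of it).
- mark_of(picture, query): "at" ([x, y, z] in m, in world coordinates, good to about 4 mm: a listed point, or the origin of a listed thing).
The state is a dict: "t": time; "qpos": joint angles; "qd": joint speeds; "joint_torque": joint torques, N m; "eef_pos": TCP position; "tcp_rot": TCP orientation; "force": force on the tool from outside, world axes, zero at the start; "torque": the same for the moment, N m; "width": opening from 0.0 (shut) to 1.0 (fully open); "finger_force": force on a finger pad.
Only numpy, scipy, OpenCV 4.12 (cv2) and the standard library are available. Lean on these libraries where they do the work, as an engineer would, in place of code of your own. Each camera call takes 0.05 s, during which the arm holds its last target. There are 200 camera calls.

## Working session

There is one attempt and no reset: what is moved stays moved. The work goes in short steps, Python scripts to look and compute and a tool call to move; the robot and the scene stay as the last step left them, time stands still between calls to the robot, and variables do not carry over. Pictures are saved under pics/ and viewed, at most 14 in all, crops included, and the job is handed in when it is done.

Besides the shell and the picture viewer there is one more tool, called as name(argument=value, ...), one argument or row to a line, values as JSON. arm_command: Moves the arm, as the interface text tells. Its arguments: {"type":"object","properties":{"plan":{"type":"array"},"jaw":{"type":"number"},"grip_force":{"type":"number"}},"required":["plan"]}

```bash
mkdir -p pics; ls
cat > h.py <<'E'
import numpy as np, cv2
from rig import status, optics, job, look_for, regions_of, mark_of, arm
def save(p,n): cv2.imwrite(f'pics/{n}.png',p['frame'][:,:,::-1])
def ray(p,uv):
    q=cv2.undistortPoints(np.array([[uv]],float),np.array(p['K']),np.array(p['distortion'],float))[0,0]
    T=np.array(p['T']);d=T[:3,:3]@np.array([q[0],-q[1],-1]);return T[:3,3],d
def atz(p,uv,z):
    o,d=ray(p,uv);return o+d*(z-o[2])/d[2]
def proj(p,X):
    T=np.array(p['T']);c=T[:3,:3].T@(np.array(X,float)-T[:3,3]);c=np.array([c[0],-c[1],-c[2]])
    return cv2.projectPoints(c.reshape(1,1,3),np.zeros(3),np.zeros(3),np.array(p['K']),np.array(p['distortion'],float))[0][0,0]
E
python3 - <<'E'
from h import *
s=status.sense();print({k:np.round(v,3).tolist() for k,v in s.items()}, arm.hold_point_z)
for c in('top','scene'):
    p=optics.get_image(c);save(p,c+'0')
    print(c,np.round(p['T'],2).tolist(),np.round(p['K'],0).tolist())
    for n in 'fixture home block port probe stand pan scale pan_floor mat tray cup bottle case bar0'.split():
        print(n,[(np.round(d['at'],3).tolist(),round(d['score'],2)) for d in mark_of(p,n)][:7])
E
```

```text
pics
{'t': 0.0, 'qpos': [-1.425, 0.182, 1.608, 0.0, 1.354, -0.206], 'qd': [0.001, 0.002, 0.0, -0.0, 0.001, -0.0], 'joint_torque': [0.001, -43.386, -34.185, 0.07, 0.039, -0.0], 'eef_pos': [0.198, -0.539, 0.238], 'tcp_rot': [[0.939, 0.345, -0.0], [0.345, -0.939, 0.002], [0.0, -0.002, -1.0]], 'force': [0.393, -0.099, -0.117], 'torque': [-0.071, 0.008, -0.004], 'finger_force': 0.0, 'width': 0.999} 0.0187
top [[0.0, 0.98, -0.2, 0.37], [-1.0, 0.0, -0.01, 0.01], [-0.01, 0.2, 0.98, 1.33], [0.0, 0.0, 0.0, 1.0]] [[420.0, 0.0, 282.0], [0.0, 420.0, 211.0], [0.0, 0.0, 1.0]]
fixture [([0.618, -0.024, 0.001], 0.8)]
home [([0.65, 0.013, 0.01], 0.65)]
block [([0.62, -0.039, 0.005], 0.63)]
port [([0.635, -0.051, 0.046], 0.59)]
probe [([0.442, 0.098, 0.005], 0.44)]
stand [([0.441, 0.1, 0.001], 0.62)]Traceback (most recent call last):
  File "<stdin>", line 7, in <module>
ValueError: it knows: bar, block, bottle, case, cup, fixture, home, mat, pan_floor, port, probe, scale, stand, tray
```

Run:
```python
from h import *
for c in('top','scene'):
    p=optics.get_image(c);save(p,c+'0')
    print(c,np.round(p['T'],2).tolist(),np.round(p['K'],0).tolist())
    for n in 'fixture home block port probe stand scale pan_floor mat tray cup bottle case bar'.split():
        print(n,[(np.round(d['at'],3).tolist(),round(d['score'],2)) for d in mark_of(p,n)][:7])
```

```text
top [[0.0, 0.98, -0.2, 0.37], [-1.0, 0.0, -0.01, 0.01], [-0.01, 0.2, 0.98, 1.33], [0.0, 0.0, 0.0, 1.0]] [[420.0, 0.0, 282.0], [0.0, 420.0, 211.0], [0.0, 0.0, 1.0]]
fixture [([0.618, -0.025, 0.002], 0.94)]
home [([0.647, 0.011, 0.006], 0.76), ([0.502, -0.322, 0.004], 0.35)]
block [([0.621, -0.04, 0.004], 0.81)]
port [([0.635, -0.053, 0.047], 0.65)]
probe [([0.438, 0.101, -0.001], 0.54)]
stand [([0.441, 0.101, -0.002], 0.91), ([0.429, -0.061, -0.006], 0.58), ([0.445, -0.316, 0.002], 0.23), ([0.436, -0.248, 0.001], 0.19)]
scale [([0.517, 0.323, 0.0], 0.55)]
pan_floor [([0.487, 0.322, 0.104], 0.69)]
mat [([0.499, -0.321, 0.004], 0.86), ([0.489, 0.321, 0.102], 0.47)]
tray [([0.433, -0.06, -0.006], 0.82), ([0.488, 0.319, 0.103], 0.53)]
cup [([0.785, 0.145, 0.0], 0.65)]
bottle [([0.764, -0.14, 0.003], 0.84), ([0.439, -0.25, 0.003], 0.4)]
case [([0.798, -0.015, 0.001], 0.92)]
bar [([0.448, -0.318, 0.001], 0.84), ([0.552, -0.331, 0.002], 0.7), ([0.566, -0.25, 0.003], 0.7), ([0.553, -0.395, 0.003], 0.68), ([0.437, -0.25, 0.001], 0.51)]
scene [[-0.07, -0.53, 0.85, 1.69], [1.0, -0.03, 0.07, 0.08], [-0.01, 0.85, 0.53, 0.78], [0.0, 0.0, 0.0, 1.0]] [[540.0, 0.0, 286.0], [0.0, 540.0, 214.0], [0.0, 0.0, 1.0]]
fixture [([0.615, -0.022, -0.001], 0.81)]
home [([0.65, 0.007, 0.005], 0.59), ([0.425, -0.065, 0.0], 0.42)]
block [([0.621, -0.036, 0.006], 0.72)]
port [([0.63, -0.054, 0.041], 0.82), ([0.424, -0.064, 0.001], 0.74)]
probe [([0.443, 0.096, 0.006], 0.73)]
stand [([0.449, 0.095, -0.0], 0.56)]
scale [([0.519, 0.319, 0.004], 0.91)]
pan_floor [([0.492, 0.326, 0.104], 0.94), ([0.567, -0.247, -0.002], 0.56)]
mat [([0.502, -0.324, 0.0], 0.8)]
tray [([0.427, -0.064, 0.004], 0.92)]
cup [([0.787, 0.144, 0.001], 0.74)]
bottle [([0.769, -0.138, 0.003], 0.88)]
case [([0.8, -0.011, -0.002], 0.88)]
bar [([0.557, -0.327, 0.001], 0.82), ([0.551, -0.396, -0.001], 0.71), ([0.446, -0.318, 0.002], 0.69), ([0.437, -0.252, 0.002], 0.64)]
```

View pics/top0.png

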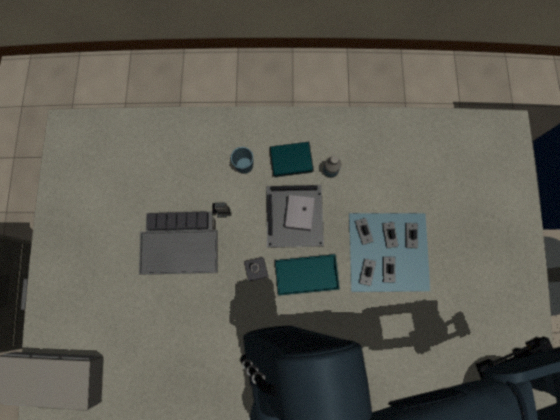

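View pics/scene0.png

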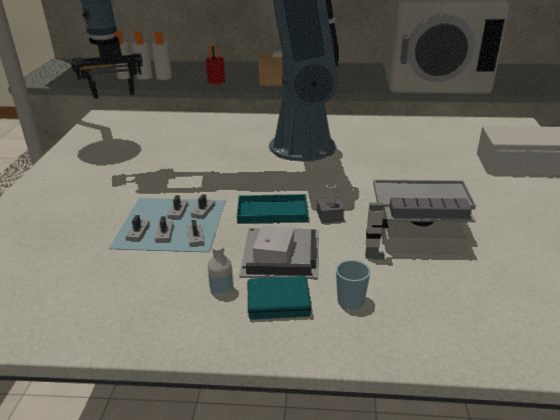

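The top view shows fixture and block at about (295,215), stand (256,268), tray (307,273), mat with five bars (355-415, 228-272) and pan (178,250). The scene view agrees. Next I'll move over the fixture for a wrist picture.

```bash
cat >> h.py <<'E'
def go(x,y,z,yaw,s=None):
    "print tool-frame shift (cm) then turn (deg) to target; yaw = world deg of tool x"
    s=s or status.sense();R=np.array(s['tcp_rot']);p=np.array(s['eef_pos'])
    a=np.degrees(np.arctan2(R[1,0],R[0,0]));t=(a-yaw+180)%360-180
    print('shift cm',np.round(R.T@(np.array([x,y,z])-p)*100,2),'turn',round(t,2),'| yaw',round(a,2),'pos',np.round(p,4),'q6',round(s['qpos'][5],2))
E
python3 - <<'E'
from h import *
p=optics.get_image('wrist');s=status.sense();R=np.array(s['tcp_rot']);T=np.array(p['T'])
print(np.round(R.T@T[:3,:3],3),R.T@(T[:3,3]-np.array(s['eef_pos'])),p['K'])
go(.55,-.03,.32,0)
E
```

```text
[[ 0.     0.964  0.266]
 [ 1.    -0.     0.001]
 [ 0.001  0.266 -0.964]] [ 0.06824027  0.00127077 -0.1468602 ] [[372.59003795   0.         275.75802296]
 [  0.         372.59003795 209.98814693]
 [  0.           0.           1.        ]]
shift cm [ 50.6  -35.73  -8.13] turn 20.16 | yaw 20.16 pos [ 0.1981 -0.5398  0.2387] q6 -0.21
```

```bash
python3 -c "
from h import *
go(.63,-.03,.22,0)"
```

```text
shift cm [ 58.11 -32.97   1.87] turn 20.16 | yaw 20.16 pos [ 0.1981 -0.5398  0.2387] q6 -0.21
```

arm_command(
  plan=[
    [[2.9,-1.65,0.1],0],
    [[2.9,-1.65,0.1],0],
    [[2.9,-1.65,0.1],0],
    [[2.9,-1.65,0.1],0],
    [[2.9,-1.65,0.1],0],
    [[2.9,-1.65,0.1],0],
    [[2.9,-1.65,0.1],0],
    [[2.9,-1.65,0.1],0],
    [[2.9,-1.65,0.1],0],
    [[2.9,-1.65,0.1],0],
  ],
)

```text
t: 2.73
eef_pos: [0.4144, -0.2836, 0.2289]
tcp_rot: [[0.939, 0.344, 0.0], [0.344, -0.939, -0.0], [0.0, 0.001, -1.0]]
force: [0.1, -1.3, -0.5]
width: 0.998
finger_force: 0.0
```

arm_command(
  plan=[
    [[3.6,-2.06,0.1],0],
    [[3.6,-2.06,0.1],0],
    [[3.6,-2.06,0.1],0],
    [[3.6,-2.06,0.1],0],
    [[3.6,-2.06,0.1],0],
    [[3.6,-2.06,0.1],0],
    [[3.6,-2.06,0.1],0],
    [[3.6,-2.06,0.1],6.7],
    [[0,0,0],6.7],
    [[0,0,0],6.7],
  ],
)

```text
t: 3.57
eef_pos: [0.6281, -0.0284, 0.22]
tcp_rot: [[1.0, -0.001, -0.001], [-0.001, -1.0, 0.0], [-0.001, -0.0, -1.0]]
force: [-0.4, -0.8, -0.1]
width: 1.002
finger_force: 0.0
```

Run:
```python
from h import *
go(.63,-.03,.22,0)
p=optics.get_image('wrist');save(p,'w1')
for n in 'fixture home block port'.split():
        print(n,[(np.round(d['at'],3).tolist(),round(d['score'],2)) for d in mark_of(p,n)][:3])
g=cv2.resize(p['frame'][:,:,::-1],(800,600),interpolation=cv2.INTER_CUBIC);cv2.imwrite('pics/w1.png',g)
```

```text
shift cm [0.19 0.16 0.  ] turn -0.04 | yaw -0.04 pos [ 0.6281 -0.0284  0.22  ] q6 1.34
fixture []
home [([0.649, 0.008, -0.002], 0.57)]
block [([0.619, -0.04, 0.006], 0.9), ([0.784, 0.141, -0.005], 0.31)]
port [([0.63, -0.051, 0.045], 0.55), ([0.649, 0.008, 0.002], 0.34)]
```

View pics/w1.png

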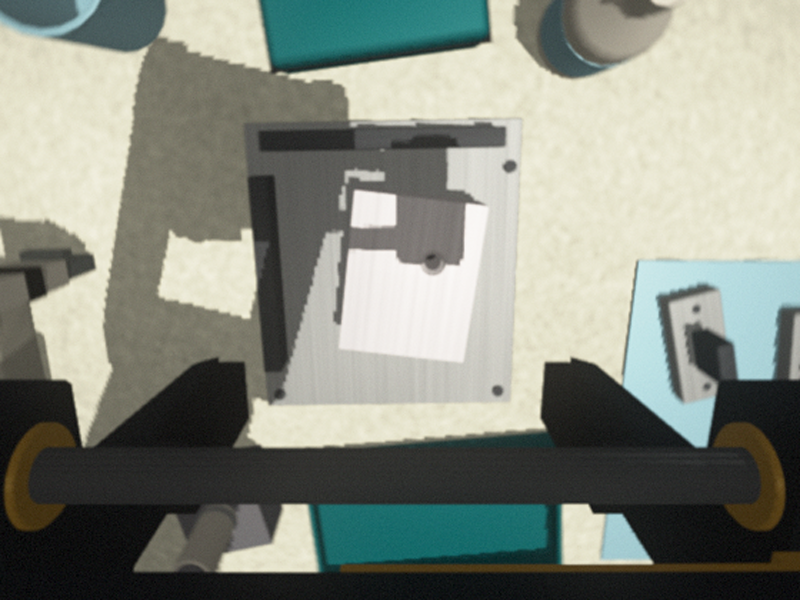

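Picture: plate corners at about (246,122), (521,118), (511,403), (270,404); block top corners (355,190), (488,206), (464,362), (339,348) in the 800x600 view.

Run:
```python
from h import *
p=optics.get_image('wrist')
def f(pts,z): return np.array([atz(p,(np.array(u)+.5)*.7-.5,z)[:2] for u in pts])
P=f([(246,122),(521,118),(511,403),(270,404)],.006);B=f([(355,190),(488,206),(464,362),(339,348)],.046)
for n,A in(('plate',P),('block',B)):
    print(n,np.round(A,4).tolist(),'c',A.mean(0).round(4))
    for i in range(4):
        d=A[(i+1)%4]-A[i];print(round(np.hypot(*d),4),round(np.degrees(np.arctan2(d[1],d[0])),2))
R=f([(259,133),(506,129),(506,146),(260,151)],.030);print('far rail top',R.round(4).tolist())
R=f([(273,177),(288,371)],.030);print('left rail top inner',R.round(4).tolist())
print('hole',f([(432,263)],.046))
```

```text
plate [[0.7149, 0.0637], [0.7181, -0.1138], [0.5168, -0.1198], [0.5153, 0.0597]] c [ 0.6163 -0.0276]
0.1775 -88.99
0.2014 -178.28
0.1796 90.49
0.1997 1.14
block [[0.6746, -0.009], [0.6656, -0.0883], [0.5656, -0.0779], [0.5749, 0.0029]] c [ 0.6202 -0.0431]
0.0799 -96.52
0.1005 174.02
0.0813 83.41
0.1004 -6.77
far rail top [[0.7073, 0.0499], [0.7102, -0.0997], [0.7003, -0.1003], [0.6968, 0.0499]]
left rail top inner [[0.6813, 0.0428], [0.552, 0.0399]]
hole [[ 0.63073403 -0.05563742]]
```

```bash
python3 -c "
from h import *
go(.535,-.038,.016,1.2)"
```

```text
shift cm [-9.2   0.62 20.48] turn -1.03 | yaw 0.17 pos [ 0.627  -0.0315  0.2209] q6 1.33
```

arm_command(
  plan=[
    [[-3.1,0.2,0],-1.0],
    [[-3.1,0.2,0],0],
    [[-3.0,0.2,0],0],
    [[0,0,3.8],0],
    [[0,0,3.8],0],
    [[0,0,3.8],0],
    [[0,0,3.8],0],
    [[0,0,2.6],0],
    [[0,0,0.8],0],
    [[0,0,0],0],
  ],
  jaw=4,
)

```text
t: 4.7
eef_pos: [0.5333, -0.0381, 0.0328]
tcp_rot: [[1.0, 0.019, -0.004], [0.019, -1.0, 0.001], [-0.004, -0.001, -1.0]]
force: [0.1, 0.1, 0.0]
width: 0.45
finger_force: 0.0
```

```bash
python3 -c "
from h import *
go(.535,-.038,.016,1.2)
p=optics.get_image('top');go(.535,-.038,.016,1.2)
p=optics.get_image('top');go(.585,-.038,.016,1.2);print(status.sense()['force'],status.sense()['width'])"
```

```text
shift cm [ 0.18 -0.01  1.68] turn -0.13 | yaw 1.07 pos [ 0.5333 -0.0381  0.0328] q6 1.26
shift cm [ 0.   -0.05  1.88] turn -0.13 | yaw 1.07 pos [ 0.535  -0.0385  0.0348] q6 1.26
shift cm [4.87 0.01 2.02] turn -0.13 | yaw 1.07 pos [ 0.5362 -0.0388  0.0361] q6 1.26
[ 0.20702684 -0.02957316  1.50788967] 0.45376046235598755
```

arm_command(
  plan=[
    [[0,0,1.4],0],
    [[0,0,0.6],0],
    [[0.5,0,0],0],
    [[0.6,0,0],0],
    [[0.6,0,0],0],
    [[0.6,0,0],0],
    [[0.5,0,0],0],
    [[0.5,0,0],0],
    [[0.5,0,0],0],
    [[0,0,0],0],
  ],
)

```text
t: 5.63
eef_pos: [0.5745, -0.0375, 0.0149]
tcp_rot: [[1.0, 0.019, 0.001], [0.019, -1.0, -0.0], [0.001, 0.0, -1.0]]
force: [-0.2, -0.7, 0.9]
width: 0.455
finger_force: 0.0
```

```bash
python3 -c "
from h import *
go(.588,-.038,.016,1.2);print(status.sense()['force'])
p=optics.get_image('wrist');
for n in ('block','port','home'): print(n,[(np.round(d['at'],3).tolist(),round(d['score'],2)) for d in mark_of(p,n)][:2])
save(p,'w2')
"
```

```text
shift cm [ 1.35  0.07 -0.11] turn -0.14 | yaw 1.06 pos [ 0.5745 -0.0375  0.0149] q6 1.28
[-0.22526285 -0.69377717  0.87770438]
block [([0.635, -0.034, 0.007], 0.82)]
port [([0.645, -0.042, 0.04], 0.87)]
home [([0.644, -0.048, 0.045], 0.24)]
```

View pics/w2.png

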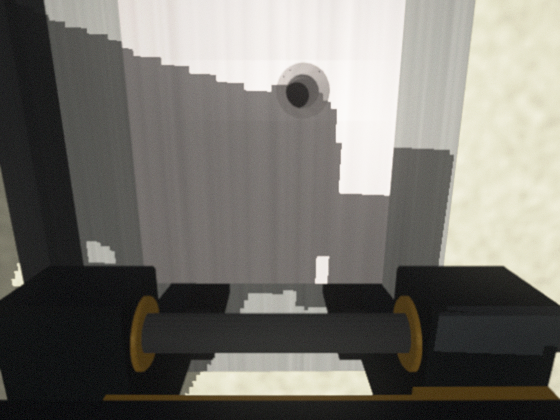

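Block moves squarely ahead of the fingers, its port at (302,92). Pushing on to the far rail.

arm_command(
  plan=[
    [[0.4,0,0],0],
    [[0.4,0,0],0],
    [[0.3,0,0],0],
    [[0.2,0,0],0],
    [[0.1,0,0],0],
    [[0,0,0],0],
  ],
)

```text
t: 6.33
eef_pos: [0.5875, -0.0372, 0.0146]
tcp_rot: [[1.0, 0.018, 0.0], [0.018, -1.0, 0.0], [0.0, -0.0, -1.0]]
force: [-1.3, -0.2, -0.4]
width: 0.458
finger_force: 0.4
```

arm_command(
  plan=[
    [[0.1,0,0],0],
    [[0.1,0,0],0],
    [[0.1,0,0],0],
    [[0.1,0,0],0],
    [[0,0,0],0],
  ],
)

```text
t: 6.75
eef_pos: [0.5888, -0.0372, 0.0146]
tcp_rot: [[1.0, 0.019, -0.006], [0.019, -1.0, 0.0], [-0.006, -0.0, -1.0]]
force: [-11.3, -1.9, 8.8]
width: 0.452
finger_force: 6.2
```

arm_command(
  plan=[
    [[-0.8,0,0],0],
    [[-0.4,0,-3],0],
    [[0,0,-3.8],0],
    [[0,0,-3.8],-7],
    [[0,0,0],-7],
    [[0,0,0],-7],
    [[0,0,0],-7],
    [[0,0,0],-7],
    [[0,0,0],-7],
    [[0,0,0],-7],
  ],
  jaw=5,
)

```text
t: 7.58
eef_pos: [0.5797, -0.0374, 0.1212]
tcp_rot: [[0.637, 0.77, 0.002], [0.77, -0.637, -0.0], [0.001, 0.002, -1.0]]
force: [-1.1, 1.2, 0.5]
width: 0.569
finger_force: 0.0
```

arm_command(
  plan=[
    [[0,0,0],-7],
    [[0,0,0],-7],
    [[0,0,0],-7],
    [[0,0,0],-7],
    [[0,0,0],-7],
    [[0,0,0],-6],
    [[0,0,0],0],
  ],
)

```text
t: 8.17
eef_pos: [0.5796, -0.0374, 0.1211]
tcp_rot: [[-0.022, 1.0, 0.002], [1.0, 0.022, -0.0], [-0.0, 0.002, -1.0]]
force: [-0.1, 0.2, 0.1]
width: 0.565
finger_force: 0.0
```

```bash
python3 -c "
from h import *
go(.636,-.106,.016,91.2);print(status.sense()['force'])
p=optics.get_image('wrist');
for n in ('block','port','home','bottle'): print(n,[(np.round(d['at'],3).tolist(),round(d['score'],2)) for d in mark_of(p,n)][:2])
"
```

```text
shift cm [-6.98  5.46 10.52] turn 0.06 | yaw 91.26 pos [ 0.5796 -0.0374  0.1211] q6 -0.29
[-0.09749702  0.24525505  0.09285641]
block [([0.646, -0.032, 0.006], 0.83)]
port [([0.659, -0.047, 0.044], 0.81)]
home [([0.651, 0.009, 0.002], 0.55)]
bottle [([0.66, -0.044, 0.044], 0.71)]
```

arm_command(
  plan=[
    [[-3.4,2.7,0],0],
    [[-3.4,2.7,0],0],
    [[0,0,0],0],
    [[0,0,3.5],0],
    [[0,0,3.5],0],
    [[0,0,2.4],0],
    [[0,0,1],0],
    [[0,0,0],0],
  ],
)

```text
t: 9.08
eef_pos: [0.6299, -0.1009, 0.0136]
tcp_rot: [[-0.017, 1.0, -0.005], [1.0, 0.017, 0.002], [0.002, -0.005, -1.0]]
force: [-0.6, -1.0, -0.1]
width: 0.563
finger_force: 0.0
```

arm_command(
  plan=[
    [[0.6,0,0],0],
    [[0.6,0,0],0],
    [[0.6,0,0],0],
    [[0.6,0,0],0],
    [[0.6,0,0],0],
    [[0.6,0,0],0],
    [[0.6,0,0],0],
    [[0.5,0,0],0],
    [[0.3,0,0],0],
    [[0,0,0],0],
  ],
)

```text
t: 9.92
eef_pos: [0.631, -0.0505, 0.0165]
tcp_rot: [[-0.019, 1.0, -0.001], [1.0, 0.019, 0.001], [0.001, -0.001, -1.0]]
force: [0.1, -0.3, -0.1]
width: 0.568
finger_force: 0.0
```

arm_command(
  plan=[
    [[0.2,0,0],0],
    [[0.2,0,0],0],
    [[0.1,0,0],0],
    [[0.1,0,0],0],
    [[0.1,0,0],0],
    [[0,0,0],0],
    [[0,0,0],0],
  ],
)

```text
t: 10.5
eef_pos: [0.6308, -0.0444, 0.0164]
tcp_rot: [[-0.018, 1.0, -0.001], [1.0, 0.018, 0.001], [0.001, -0.001, -1.0]]
force: [-0.0, -1.0, -0.2]
width: 0.569
finger_force: 0.6
```

arm_command(
  plan=[
    [[0.1,0,0],0],
    [[0.1,0,0],0],
    [[0,0,0],0],
  ],
)

```text
t: 10.75
eef_pos: [0.631, -0.0424, 0.0166]
tcp_rot: [[-0.019, 1.0, -0.0], [1.0, 0.019, 0.0], [0.0, -0.0, -1.0]]
force: [0.5, -0.3, -0.9]
width: 0.573
finger_force: 0.4
```

arm_command(
  plan=[
    [[0.1,0,0],0],
    [[0.1,0,0],0],
    [[0.1,0,0],0],
    [[0,0,0],0],
  ],
)

```text
t: 11.08
eef_pos: [0.631, -0.0406, 0.0168]
tcp_rot: [[-0.018, 1.0, -0.0], [1.0, 0.018, -0.001], [-0.001, -0.0, -1.0]]
force: [0.6, -4.9, -1.0]
width: 0.57
finger_force: 2.8
```

arm_command(
  plan=[
    [[0.1,0,0],0],
    [[0.1,0,0],0],
    [[0,0,0],0],
  ],
)

```text
t: 11.33
eef_pos: [0.6309, -0.0404, 0.017]
tcp_rot: [[-0.018, 1.0, -0.0], [1.0, 0.018, -0.004], [-0.004, -0.0, -1.0]]
force: [-2.4, -11.9, -0.3]
width: 0.564
finger_force: 6.1
```

arm_command(
  plan=[
    [[-0.6,0,0],0],
    [[-0.3,0,-2],0],
    [[0,0,-3.8],0],
    [[0,0,-3.8],0],
    [[0,0,-3.8],0],
    [[-1,0,-3],0],
    [[0,0,0],0],
    [[0,0,0],0],
  ],
  jaw=4,
)

```text
t: 12.0
eef_pos: [0.633, -0.057, 0.1836]
tcp_rot: [[-0.018, 1.0, 0.005], [1.0, 0.018, -0.001], [-0.001, 0.005, -1.0]]
force: [-0.4, -0.1, -1.3]
width: 0.455
finger_force: 0.0
```

Run:
```python
from h import *
go(.588,0,.016,91.2)
p=optics.get_image('wrist')
for n in ('block','port','home'): print(n,[(np.round(d['at'],4).tolist(),round(d['score'],2)) for d in mark_of(p,n)][:2])
g=cv2.resize(p['frame'][:,:,::-1],(800,600),interpolation=cv2.INTER_CUBIC);cv2.imwrite('pics/w3.png',g)
```

```text
shift cm [ 5.79 -4.48 16.74] turn -0.15 | yaw 91.05 pos [ 0.633  -0.057   0.1836] q6 -0.3
block [([0.6437, 0.0074, 0.007], 0.67)]
port [([0.6593, -0.0053, 0.0462], 0.79)]
home []
```

View pics/w3.png

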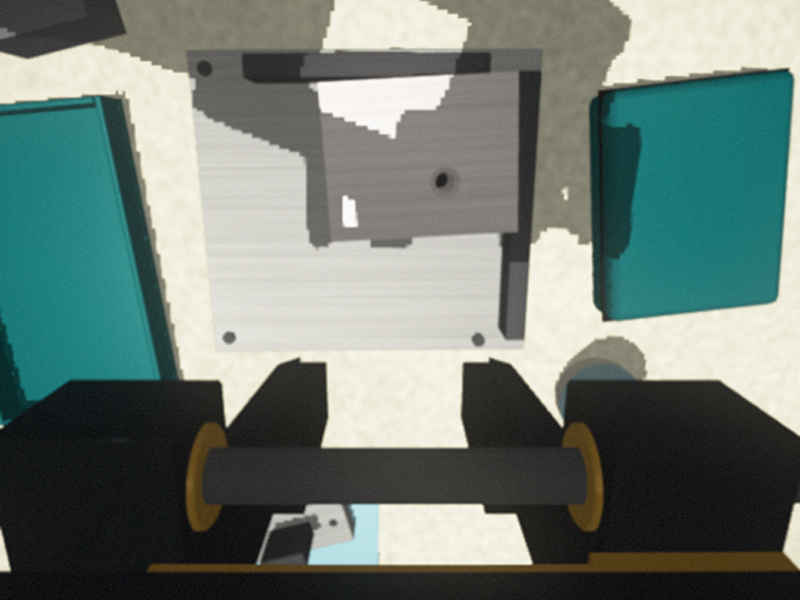

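Run:
```python
from h import *
p=optics.get_image('wrist')
def f(pts,z): return np.array([atz(p,(np.array(u)+.5)*.7-.5,z)[:2] for u in pts])
for n,A in(('plate',f([(188,51),(542,48),(524,348),(216,351)],.006)),('block',f([(316,79),(519,72),(518,233),(329,243)],.046))):
    print(n,np.round(A,4).tolist(),'c',A.mean(0).round(4))
    for i in range(4):
        d=A[(i+1)%4]-A[i];print(round(np.hypot(*d),4),round(np.degrees(np.arctan2(d[1],d[0])),2))
print('hole',f([(441,181)],.046))
g=p['frame'][25:190,120:400,::-1];cv2.imwrite('pics/w3c.png',cv2.resize(g,(800,471),interpolation=cv2.INTER_CUBIC))
```

```text
plate [[0.5134, 0.0643], [0.7091, 0.0693], [0.7136, -0.1064], [0.5169, -0.1125]] c [ 0.6132 -0.0213]
0.1958 1.46
0.1757 -88.52
0.1969 -178.22
0.1769 91.12
block [[0.5899, 0.0459], [0.689, 0.0509], [0.6947, -0.0277], [0.5952, -0.0349]] c [0.6422 0.0086]
0.0992 2.9
0.0788 -85.83
0.0997 -175.83
0.081 93.77
hole [[ 0.65312255 -0.00176267]]
```

View pics/w3c.png

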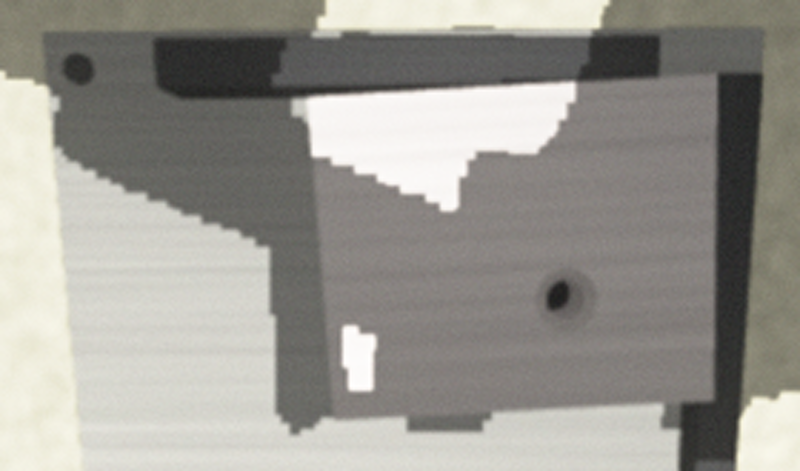

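The crop shows the block turned about 2 degrees relative to the rail: its upper edge, (305,95) to (718,73), isn't parallel to the rail. The push was off-centre, so I'll repeat it centred on the block.

arm_command(
  plan=[
    [[0,1.6,3],-0.3],
    [[0,0,3.8],0],
    [[0,0,3.8],0],
    [[0,0,3.5],0],
    [[0,0,2],0],
    [[0,0,0.5],0],
    [[0,0,0],0],
    [[0.5,0,0],0],
    [[0.3,0,0],0],
    [[0,0,0],0],
  ],
  jaw=4,
)

```text
t: 13.08
eef_pos: [0.6487, -0.0478, 0.017]
tcp_rot: [[-0.024, 1.0, 0.003], [1.0, 0.024, -0.001], [-0.001, 0.003, -1.0]]
force: [-0.2, 0.3, 0.3]
width: 0.449
finger_force: 0.0
```

arm_command(
  plan=[
    [[0.2,0,0],0],
    [[0.2,0,0],0],
    [[0.1,0,0],0],
    [[0.1,0,0],0],
    [[0,0,0],0],
  ],
)

```text
t: 13.5
eef_pos: [0.6475, -0.0427, 0.0153]
tcp_rot: [[-0.024, 1.0, 0.001], [1.0, 0.024, -0.001], [-0.001, 0.001, -1.0]]
force: [-0.0, -2.0, 1.5]
width: 0.454
finger_force: 1.0
```

arm_command(
  plan=[
    [[0.1,0,0],0],
    [[0.1,0,0],0],
    [[0.1,0,0],0],
    [[0,0,0],0],
  ],
)

```text
t: 13.83
eef_pos: [0.6467, -0.0402, 0.0147]
tcp_rot: [[-0.024, 1.0, -0.001], [1.0, 0.024, -0.001], [-0.001, -0.001, -1.0]]
force: [-1.8, -5.3, 3.3]
width: 0.451
finger_force: 3.0
```

arm_command(
  plan=[
    [[0.1,0,0],0],
    [[0.1,0,0],0],
    [[0.05,0,0],0],
    [[0,0,0],0],
  ],
)

```text
t: 14.17
eef_pos: [0.6467, -0.0402, 0.0148]
tcp_rot: [[-0.023, 1.0, -0.001], [1.0, 0.023, -0.004], [-0.004, -0.001, -1.0]]
force: [-3.6, -15.4, 2.1]
width: 0.454
finger_force: 7.3
```

arm_command(
  plan=[
    [[-0.6,0,0],0],
    [[-0.4,0,-3],0],
    [[0,0,-3.8],0],
    [[0,0,-3.8],7],
    [[0,0,0],7],
    [[0,0,0],7],
    [[0,0,0],7],
    [[0,0,0],7],
    [[0,0,0],7],
    [[0,0,0],7],
  ],
)

```text
t: 15.0
eef_pos: [0.6469, -0.0459, 0.1202]
tcp_rot: [[0.743, 0.669, -0.001], [0.669, -0.743, 0.002], [0.001, -0.002, -1.0]]
force: [-0.9, 0.3, 0.6]
width: 0.451
finger_force: 0.0
```

arm_command(
  plan=[
    [[0,0,0],7],
    [[0,0,0],7],
    [[0,0,0],7],
    [[0,0,0],7],
    [[0,0,0],7],
    [[0,0,0],6],
    [[0,0,0],0],
  ],
)

```text
t: 15.58
eef_pos: [0.6469, -0.0461, 0.1202]
tcp_rot: [[1.0, 0.02, -0.001], [0.02, -1.0, 0.001], [-0.001, -0.001, -1.0]]
force: [0.1, -0.0, -0.2]
width: 0.46
finger_force: 0.0
```

```bash
python3 -c "
from h import *
go(.570,.008,.016,1.4)"
```

```text
shift cm [-7.57 -5.54 10.43] turn -0.25 | yaw 1.15 pos [ 0.6469 -0.0461  0.1202] q6 1.3
```

arm_command(
  plan=[
    [[-2.6,-1.9,0],-0.2],
    [[-2.6,-1.9,0],0],
    [[-2.4,-1.7,0],0],
    [[0,0,3.5],0],
    [[0,0,3.5],0],
    [[0,0,2.4],0],
    [[0,0,1],0],
    [[0.5,0,0],0],
    [[0.5,0,0],0],
    [[0,0,0],0],
  ],
)

```text
t: 16.42
eef_pos: [0.5826, 0.006, 0.0187]
tcp_rot: [[1.0, 0.028, 0.004], [0.028, -1.0, -0.001], [0.004, 0.001, -1.0]]
force: [-0.2, -0.3, -0.1]
width: 0.456
finger_force: 0.0
```

arm_command(
  plan=[
    [[0.3,0,0],0],
    [[0.2,0,0],0],
    [[0.2,0,0],0],
    [[0.1,0,0],0],
    [[0,0,0],0],
  ],
)

```text
t: 16.83
eef_pos: [0.5877, 0.0066, 0.017]
tcp_rot: [[1.0, 0.027, -0.0], [0.027, -1.0, -0.0], [-0.0, 0.0, -1.0]]
force: [-2.5, -0.4, 1.2]
width: 0.453
finger_force: 1.2
```

arm_command(
  plan=[
    [[0.1,0,0],0],
    [[0.1,0,0],0],
    [[0.1,0,0],0],
    [[0.05,0,0],0],
    [[0,0,0],0],
  ],
)

```text
t: 17.25
eef_pos: [0.5878, 0.0069, 0.0161]
tcp_rot: [[1.0, 0.027, -0.008], [0.027, -1.0, 0.0], [-0.008, -0.001, -1.0]]
force: [-14.3, -2.6, 10.0]
width: 0.46
finger_force: 7.2
```

arm_command(
  plan=[
    [[0.1,0,0],0],
    [[0.05,0,0],0],
    [[0,0,0],0],
    [[-0.8,0,0],0],
    [[-0.4,0,-3],0],
    [[0,0,-3.8],0],
    [[0,0,-3.8],0],
    [[0,0,-3.8],0],
    [[0,0,-2],0],
    [[0,0,0],0],
  ],
)

```text
t: 18.08
eef_pos: [0.5848, 0.006, 0.1873]
tcp_rot: [[1.0, 0.027, 0.012], [0.027, -1.0, -0.002], [0.012, 0.002, -1.0]]
force: [1.4, -0.8, -0.2]
width: 0.454
finger_force: 0.0
```

```bash
python3 -c "
from h import *
go(.61,.008,.18,1.4)"
```

```text
shift cm [ 2.52 -0.14  0.76] turn 0.17 | yaw 1.57 pos [0.5848 0.006  0.1873] q6 1.35
```

arm_command(
  plan=[
    [[3.0,0,0],0],
    [[2.5,0,0],0],
    [[0,0,0],0],
    [[0,0,0],0],
  ],
)

```text
t: 18.42
eef_pos: [0.6358, 0.0081, 0.1791]
tcp_rot: [[1.0, 0.027, -0.001], [0.027, -1.0, 0.0], [-0.001, -0.0, -1.0]]
force: [-0.3, -0.4, 0.7]
width: 0.45
finger_force: 0.0
```

Run:
```python
from h import *
go(.441,.098,.16,1.4)
p=optics.get_image('wrist')
for n in ('block','port','home'): print(n,[(np.round(d['at'],4).tolist(),round(d['score'],2)) for d in mark_of(p,n)][:2])
np.save('w4T.npy',p['T'])
g=p['frame'][:260,120:460,::-1];cv2.imwrite('pics/w4c.png',cv2.resize(g,(784,600),interpolation=cv2.INTER_CUBIC))
```

```text
shift cm [-19.22  -9.53   1.94] turn 0.17 | yaw 1.57 pos [0.6358 0.0081 0.1791] q6 1.37
block [([0.646, 0.0082, 0.0053], 0.81)]
port [([0.6565, -0.003, 0.046], 0.78)]
home []
```

View pics/w4c.png

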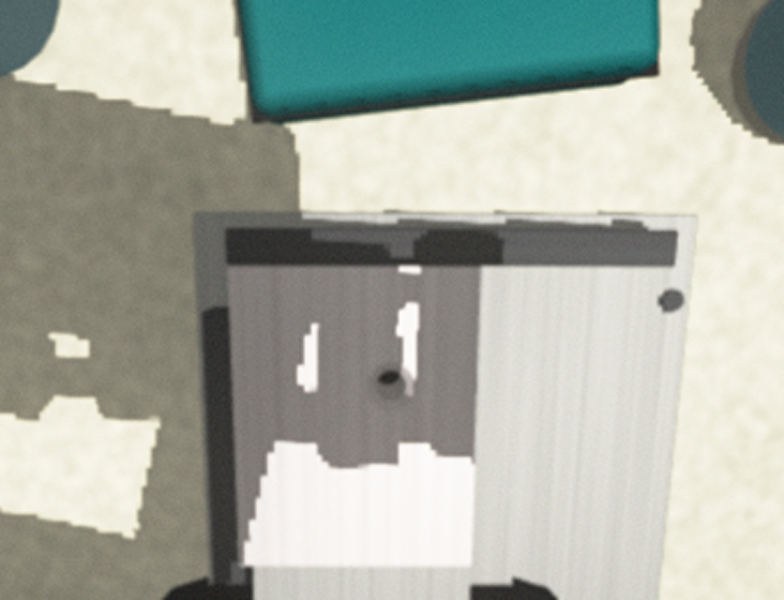

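Now the block is square and tight: its top edge is flush along the far rail (y≈266) and its left edge along the left rail; the port is at crop (389,381). Next is the probe.

Run:
```python
from h import *
p=optics.get_image('wrist')
f=lambda u:np.array([120+(u[0]+.5)*340/784-.5,(u[1]+.5)*260/600-.5])
print('port',atz(p,f((389,381)),.046))
A=np.array([atz(p,f(u),.046) for u in [(229,267),(480,266),(471,566),(244,565)]]);print(A.round(4),A.mean(0))
go(.47,.098,.22,0)
```

```text
port [ 0.66142172 -0.001751    0.046     ]
[[ 0.6963  0.0503  0.046 ]
 [ 0.6988 -0.0293  0.046 ]
 [ 0.5976 -0.0327  0.046 ]
 [ 0.5958  0.0464  0.046 ]] [0.64711939 0.00868954 0.046     ]
shift cm [-16.24  -9.44  -3.95] turn 1.56 | yaw 1.56 pos [0.6349 0.008  0.1804] q6 1.37
```

arm_command(
  plan=[
    [[-3.3,-1.9,-0.8],0],
    [[-3.3,-1.9,-0.8],0],
    [[-3.3,-1.9,-0.8],0],
    [[-3.3,-1.9,-0.8],0],
    [[-3.1,-1.9,-0.8],1.6],
    [[0,0,0],0],
    [[0,0,0],0],
  ],
  jaw=6,
)

```text
t: 19.25
eef_pos: [0.4692, 0.0993, 0.2217]
tcp_rot: [[1.0, 0.001, 0.003], [0.001, -1.0, -0.0], [0.003, 0.0, -1.0]]
force: [0.5, 0.6, -0.1]
width: 0.679
finger_force: 0.0
```

Run:
```python
from h import *
p=optics.get_image('wrist')
go(.441,.098,.12,0)
for n in ('probe','stand'): print(n,[(np.round(d['at'],4).tolist(),round(d['score'],2)) for d in mark_of(p,n)][:2],[(np.round(d['at'],4).tolist(),round(d['score'],2)) for d in look_for(p,n)][:2])
g=p['frame'][:,:,::-1];cv2.imwrite('pics/w5.png',cv2.resize(g,(800,600),interpolation=cv2.INTER_CUBIC))
```

```text
shift cm [-2.95  0.06 10.14] turn 0.02 | yaw 0.02 pos [0.4702 0.0986 0.2215] q6 1.53
probe [([0.4481, 0.096, 0.0032], 0.8)] [([0.4545, 0.0967, 0.0924], 0.94), ([0.5159, 0.2514, 0.099], 0.38)]
stand [([0.4464, 0.0975, -0.0014], 0.56)] [([0.4568, 0.0999, 0.0405], 0.58)]
```

View pics/w5.png

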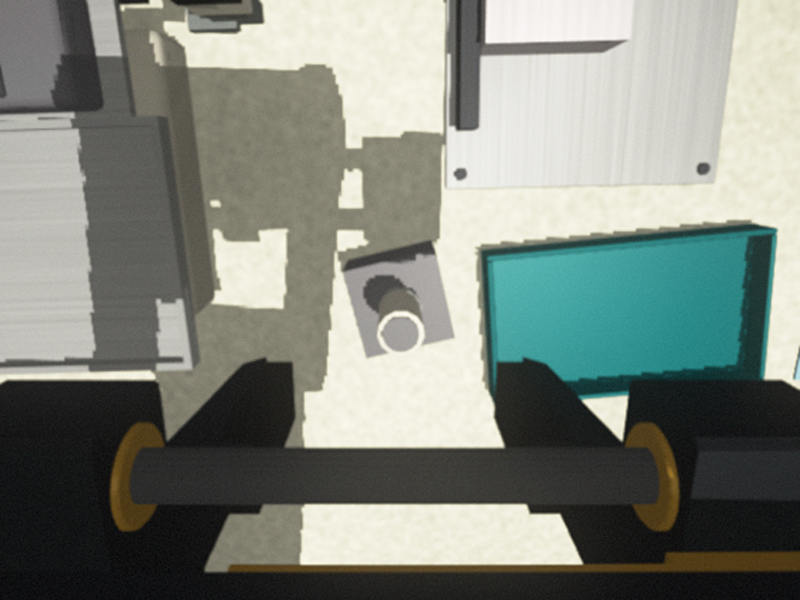

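Run:
```python
from h import *
p=optics.get_image('wrist')
f=lambda u:(np.array(u)+.5)*.7-.5
print('probe top',atz(p,f((401,333)),.096))
A=np.array([atz(p,f(u),.04) for u in [(345,268),(433,243),(454,336),(367,357)]]);print(A.round(4),A.mean(0))
go(.443,.098,.056,0)
p=optics.get_image('top')
for n in ('probe','stand'): print(n,[(np.round(d['at'],4).tolist(),round(d['score'],2)) for d in mark_of(p,n)][:2])
```

```text
probe top [0.44636628 0.09314281 0.096     ]
[[0.4702 0.1276 0.04  ]
 [0.4859 0.0727 0.04  ]
 [0.425  0.058  0.04  ]
 [0.4105 0.1147 0.04  ]] [0.44791321 0.09325627 0.04      ]
shift cm [-2.770e+00 -1.000e-02  1.643e+01] turn -0.1 | yaw -0.1 pos [0.4708 0.0978 0.2203] q6 1.53
probe [([0.4447, 0.098, 0.0022], 0.35)]
stand [([0.4421, 0.1033, 0.0017], 0.52), ([0.5002, -0.3229, 0.0027], 0.25)]
```

arm_command(
  plan=[
    [[-2.4,0.3,0],0],
    [[0,0,3.5],0],
    [[0,0,3.5],0],
    [[0,0,3.5],0],
    [[0,0,3.0],0],
    [[0,0,2.0],0],
    [[0,0,0.9],0],
    [[0,0,0],0],
  ],
)

```text
t: 20.37
eef_pos: [0.4446, 0.0954, 0.0547]
tcp_rot: [[1.0, -0.001, -0.005], [-0.001, -1.0, 0.0], [-0.005, -0.0, -1.0]]
force: [-0.5, -0.6, -0.1]
width: 0.68
finger_force: 0.0
```

arm_command(
  plan=[
    [[0,0,0],0],
    [[0,0,0],0],
    [[0,0,0],0],
    [[0,0,0],0],
    [[0,0,0],0],
    [[0,0,0],0],
  ],
  jaw=2,
  grip_force=20,
)

```text
t: 20.87
eef_pos: [0.4468, 0.0955, 0.0575]
tcp_rot: [[1.0, -0.001, 0.002], [-0.001, -1.0, -0.0], [0.002, 0.0, -1.0]]
force: [-0.4, 0.3, 3.5]
width: 0.288
finger_force: 20.0
```

arm_command(
  plan=[
    [[0,0,-1],0],
    [[0,0,-2],0],
    [[0,0,-2.5],0],
    [[0,0,-1.5],0],
    [[0,0,0],0],
    [[3,1.35,0],0],
    [[3,1.35,0],0],
    [[3,1.35,0],0],
    [[3,1.35,0],0],
    [[3,1.35,0],0],
  ],
  grip_force=40,
)

```text
t: 21.7
eef_pos: [0.5967, 0.0273, 0.1256]
tcp_rot: [[1.0, -0.001, -0.002], [-0.001, -1.0, 0.0], [-0.002, -0.0, -1.0]]
force: [1.0, -0.0, 0.6]
width: 0.285
finger_force: 40.0
```

arm_command(
  plan=[
    [[3,1.35,0],0],
    [[2,1,0],0],
    [[1.0,0.5,0],0],
    [[0,0,0],0],
    [[0,0,0],0],
    [[0,0,0],0],
  ],
)

```text
t: 22.2
eef_pos: [0.6547, -0.0001, 0.1257]
tcp_rot: [[1.0, -0.001, -0.002], [-0.001, -1.0, 0.001], [-0.002, -0.001, -1.0]]
force: [-1.1, -0.4, 0.4]
width: 0.284
finger_force: 40.0
```

Run:
```python
from h import *
p=optics.get_image('wrist')
go(.660,-.0025,.07,0);print(status.sense()['width'],status.sense()['finger_force'])
for n in ('probe','port'): print(n,[(np.round(d['at'],4).tolist(),round(d['score'],2)) for d in mark_of(p,n)][:2])
g=p['frame'][:,:,::-1];cv2.imwrite('pics/w6.png',cv2.resize(g,(800,600),interpolation=cv2.INTER_CUBIC))
q=optics.get_image('scene')
for n in ('probe','port','block'): print(n,[(np.round(d['at'],4).tolist(),round(d['score'],2)) for d in mark_of(q,n)][:2])
```

```text
shift cm [0.53 0.26 5.6 ] turn -0.01 | yaw -0.01 pos [6.548e-01 1.000e-04 1.260e-01] q6 1.39
0.2804924549150916 40.00068809096774
probe [([0.6559, 0.005, 0.0726], 0.56)]
port [([0.6573, -0.0037, 0.0434], 0.7)]
probe [([0.6525, -0.0001, 0.0746], 0.59)]
port [([0.6594, -0.0062, 0.0452], 0.87)]
block [([0.6496, 0.0114, 0.0062], 0.94)]
```

View pics/w6.png

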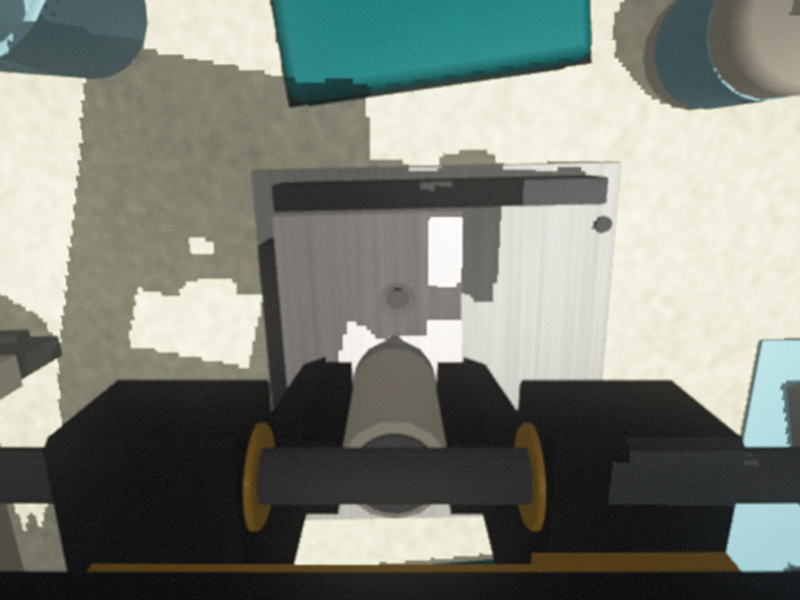

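Port ring is at (397,296) and the pin's tip shows just beyond the shoulder at about (395,337).

Run:
```python
from h import *
p=optics.get_image('wrist')
f=lambda u:(np.array(u)+.5)*.7-.5
print('port',atz(p,f((397,296)),.046),'tip',atz(p,f((395,338)),.0745))
s=status.sense();e=np.array(s['eef_pos'])
for dx in(-.003,0,.003): print(dx, (proj(p,[e[0]+dx,e[1],.0745])+.5)/.7, (proj(p,[e[0]+dx+.013,e[1],.1085])+.5)/.7)
g=p['frame'][190:260,240:320,::-1];cv2.imwrite('pics/w6c.png',cv2.resize(g,(640,560),interpolation=cv2.INTER_CUBIC))
```

```text
port [ 0.66368627 -0.00263717  0.046     ] tip [ 0.65406815 -0.00171209  0.0745    ]
-0.003 [392.28288539 341.02800134] [391.77233241 338.72057493]
0 [392.27215325 333.86534985] [391.75702796 330.05738435]
0.003 [392.26134614 326.64796653] [391.74159472 321.31421091]
```

View pics/w6c.png

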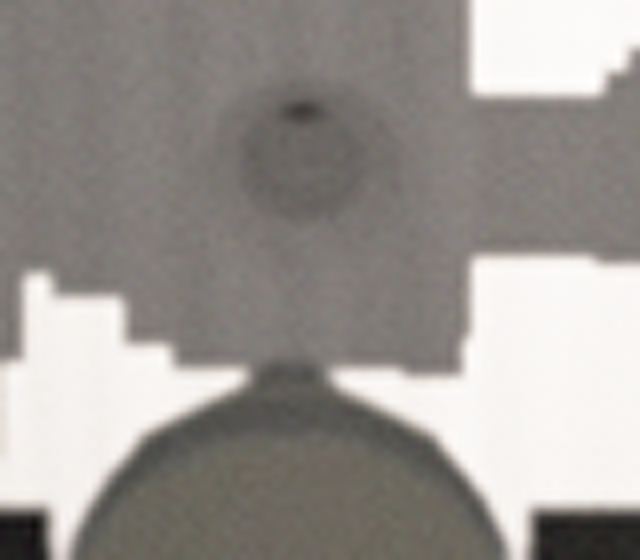

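Run:
```python
from h import *
p=optics.get_image('wrist')
c=lambda u:np.array([240+(u[0]+.5)/8-.5,190+(u[1]+.5)/8-.5])
v=lambda u:(np.array(u)+.5)*.7-.5
print('inner',atz(p,c((304,160)),.043),'outer',atz(p,c((308,152)),.046),'tip',atz(p,c((288,364)),.0745),'edge',atz(p,v((372,210)),.046),atz(p,v((372,210)),.03))
go(.660,-.0025,.07,1.5)
```

```text
inner [ 0.66130407 -0.00262283  0.043     ] outer [ 0.66278366 -0.00292452  0.046     ] tip [ 0.65498967 -0.00135388  0.0745    ] edge [0.70154864 0.00792381 0.046     ] [0.69992942 0.00858598 0.03      ]
shift cm [0.39 0.2  5.7 ] turn -1.53 | yaw -0.03 pos [ 6.561e-01 -5.000e-04  1.270e-01] q6 1.39
```

arm_command(
  plan=[
    [[0.4,0.2,0],0],
    [[0,0,1.5],0],
    [[0,0,1.2],0],
    [[0,0,0.3],0],
    [[0,0,0.3],0],
    [[0,0,0.3],0],
    [[0,0,0],0],
    [[0,0,0],0],
  ],
)

```text
t: 23.32
eef_pos: [0.6601, -0.0026, 0.0907]
tcp_rot: [[1.0, -0.001, -0.0], [-0.001, -1.0, 0.0], [-0.0, -0.0, -1.0]]
force: [1.1, -0.5, -2.0]
width: 0.282
finger_force: 40.0
```

arm_command(
  plan=[
    [[0,0,0.2],0],
    [[0,0,0.2],0],
    [[0,0,0.2],0],
    [[0,0,0],0],
  ],
)

```text
t: 23.65
eef_pos: [0.6601, -0.0027, 0.0844]
tcp_rot: [[1.0, -0.001, -0.0], [-0.001, -1.0, 0.0], [-0.0, -0.0, -1.0]]
force: [1.9, 1.2, -1.2]
width: 0.287
finger_force: 40.0
```

Going in freely (13 mm deep, little force). Continue.

arm_command(
  plan=[
    [[0,0,0.3],0],
    [[0,0,0.3],0],
    [[0,0,0.3],0],
    [[0,0,0.3],0],
    [[0,0,0.3],0],
    [[0,0,0],0],
  ],
)

```text
t: 24.15
eef_pos: [0.6599, -0.0027, 0.0689]
tcp_rot: [[1.0, -0.001, -0.001], [-0.001, -1.0, 0.0], [-0.001, -0.0, -1.0]]
force: [1.2, 0.3, -0.7]
width: 0.28
finger_force: 40.0
```

arm_command(
  plan=[
    [[0,0,0.2],0],
    [[0,0,0.2],0],
    [[0,0,0.1],0],
    [[0,0,0],0],
  ],
)

```text
t: 24.48
eef_pos: [0.6599, -0.0027, 0.0643]
tcp_rot: [[1.0, -0.001, -0.001], [-0.001, -1.0, 0.0], [-0.001, -0.0, -1.0]]
force: [0.9, 0.1, -1.5]
width: 0.278
finger_force: 40.0
```

arm_command(
  plan=[
    [[0,0,0],0],
    [[0,0,0],0],
    [[0,0,0],0],
    [[0,0,-2],0],
    [[0,0,-3.5],0],
    [[0,0,-3.5],0],
    [[0,0,-3.5],0],
    [[0,0,-3.5],0],
    [[0,0,0],0],
  ],
  jaw=5,
)

```text
t: 25.23
eef_pos: [0.664, -0.0033, 0.2342]
tcp_rot: [[1.0, -0.001, 0.013], [-0.001, -1.0, -0.003], [0.013, 0.003, -1.0]]
force: [0.4, -0.0, 1.4]
width: 0.572
finger_force: 0.0
```

Run:
```python
from h import *
p=optics.get_image('scene')
for n in ('probe','port','block','bar'): print(n,[(np.round(d['at'],4).tolist(),round(d['score'],2)) for d in mark_of(p,n)][:6])
go(.54,-.32,.25,0)
```

```text
probe [([0.5587, -0.3267, 0.0031], 0.72), ([0.802, -0.0111, 0.0013], 0.69), ([0.6568, -0.0022, 0.0112], 0.51)]
port [([0.6574, -0.0066, 0.0436], 0.65)]
block [([0.649, 0.0118, 0.0071], 0.57)]
bar [([0.5565, -0.3248, 0.0024], 0.91), ([0.5546, -0.3965, 0.0001], 0.89), ([0.4371, -0.25, 0.0054], 0.87), ([0.447, -0.3198, -0.0032], 0.86), ([0.5694, -0.2447, -0.0002], 0.84)]
shift cm [-11.88  31.76  -2.71] turn -0.05 | yaw -0.05 pos [ 0.659  -0.0025  0.2227] q6 1.39
```

arm_command(
  plan=[
    [[-1.3,3.5,-0.2],0],
    [[-1.3,3.5,-0.2],0],
    [[-1.3,3.5,-0.2],0],
    [[-1.3,3.5,-0.2],0],
    [[-1.3,3.5,-0.2],0],
    [[-1.3,3.5,-0.2],0],
    [[-1.3,3.5,-0.2],0],
    [[-1.3,3.5,-0.2],0],
    [[-1.5,3.7,-0.2],0],
    [[0,0,0],0],
  ],
  jaw=4,
)

```text
t: 26.32
eef_pos: [0.5374, -0.3256, 0.2409]
tcp_rot: [[1.0, -0.007, -0.003], [-0.007, -1.0, -0.001], [-0.003, 0.001, -1.0]]
force: [0.1, -1.2, -0.3]
width: 0.452
finger_force: 0.0
```

Run:
```python
from h import *
optics.get_image('wrist');optics.get_image('wrist');p=optics.get_image('wrist');go(.54,-.32,.25,0)
for n in ('bar','tray'): print(n,[(np.round(d['at'],4).tolist(),round(d['score'],2)) for d in mark_of(p,n)][:6])
for d in regions_of(p,'bar')[:7]: print(round(d['score'],2),np.argwhere(d['region']).mean(0).round(),d['region'].sum(),np.round(cv2.minAreaRect(np.argwhere(d['region'])[:,::-1].astype(np.float32))[1:],1) if 0 else cv2.minAreaRect(np.argwhere(d['region'])[:,::-1].astype(np.float32)))
g=p['frame'][:,:,::-1];cv2.imwrite('pics/w7.png',cv2.resize(g,(800,600),interpolation=cv2.INTER_CUBIC))
```

```text
shift cm [-0.01  0.08 -0.91] turn -0.12 | yaw -0.12 pos [ 0.5401 -0.3192  0.2409] q6 0.85
bar [([0.437, -0.2514, 0.0037], 0.96), ([0.5703, -0.2402, 0.0043], 0.95), ([0.4472, -0.3166, 0.0017], 0.76), ([0.5549, -0.3304, 0.0033], 0.67), ([0.5535, -0.3972, -0.0], 0.62)]
tray [([0.4283, -0.0578, -0.0013], 0.92)]
0.95 [244. 219.] 737 ((217.01402282714844, 248.7724609375), (34.55341339111328, 34.028743743896484), 12.994616508483887)
0.77 [260. 275.] 2402 ((275.6223449707031, 261.00250244140625), (33.93170928955078, 72.49510955810547), 1.1691392660140991)
0.77 [149. 199.] 3051 ((199.00001525878906, 149.0), (82.21920776367188, 38.57978439331055), 71.56504821777344)
0.69 [161. 283.] 2869 ((282.857421875, 160.84902954101562), (79.38607025146484, 37.24261474609375), 82.47618103027344)
0.62 [162. 352.] 2896 ((352.0000305175781, 162.5), (38.115386962890625, 79.357177734375), 3.814074993133545)
```

View pics/w7.png

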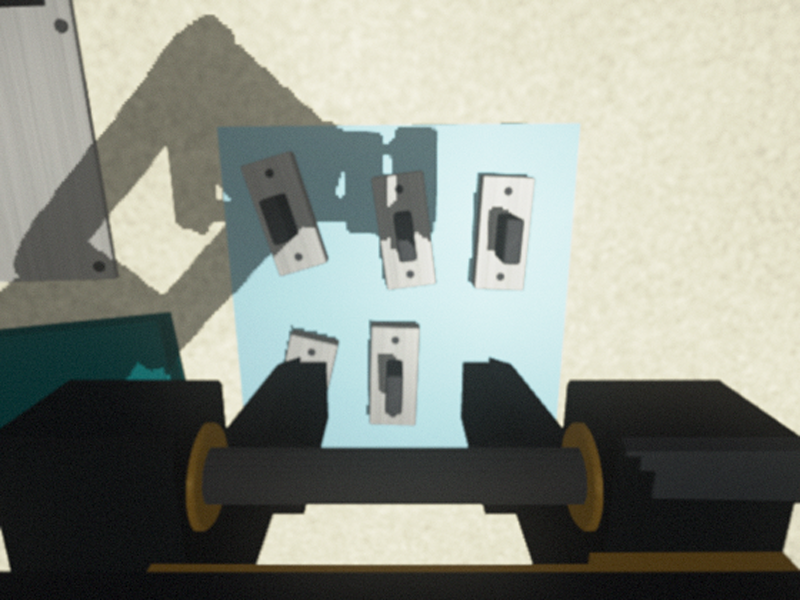

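Five bars lie on the mat; their corners are readable at, for example, (241,165)-(328,263), (372,178)-(436,283), (480,175)-(524,290) and (370,326)-(415,425). The fifth is partly hidden at (312,350).

Run:
```python
from h import *
p=optics.get_image('wrist')
v=lambda u:(np.array(u)+.5)*.7-.5
for n,c in dict(A=[(241,165),(292,152),(328,263),(280,276)],B=[(372,178),(423,171),(436,283),(388,290)],C=[(480,175),(534,178),(524,290),(475,288)],D=[(370,326),(419,326),(415,425),(369,423)]).items():
    A=np.array([atz(p,v(u),.016)[:2] for u in c]);d=(A[0]+A[1]-A[2]-A[3])/2
    print(n,A.mean(0).round(4),'len',np.hypot(*d).round(4),'wid',np.hypot(*(A[0]-A[1])).round(4),'yaw',np.degrees(np.arctan2(d[1],d[0])).round(1))
A=np.array([atz(p,v(u),.016)[:2] for u in [(291,336),(338,345)]]);d=A[0]-A[1];w=np.array([d[1],-d[0]]);w/=np.hypot(*w)
print('E',A.mean(0)-.04*w,'yaw',np.degrees(np.arctan2(w[1],w[0])))
go(.555,-.396,.12,0)
```

```text
A [ 0.5679 -0.243 ] len 0.0799 wid 0.0361 yaw 16.0
B [ 0.5565 -0.3261] len 0.0794 wid 0.0351 yaw 7.7
C [ 0.555  -0.3952] len 0.0793 wid 0.0371 yaw -0.6
D [ 0.4471 -0.318 ] len 0.0801 wid 0.0361 yaw -1.3
E [ 0.43651509 -0.25165448] yaw -11.449719219734405
shift cm [ 1.36  7.82 12.21] turn 0.08 | yaw 0.08 pos [ 0.5414 -0.3179  0.2421] q6 0.85
```

arm_command(
  plan=[
    [[1.4,-3.8,0],0],
    [[1.25,-3.7,0],0],
    [[0,0,0],-5.3],
    [[0,0,0],-5.3],
    [[0,0,3],-5.3],
    [[0,0,3.8],0],
    [[0,0,3.8],0],
    [[0,0,3.8],0],
    [[0,0,3.0],0],
    [[0,0,0],0],
  ],
  jaw=3.2,
)

```text
t: 27.5
eef_pos: [0.5633, -0.2404, 0.0615]
tcp_rot: [[0.961, 0.275, -0.01], [0.275, -0.961, 0.007], [-0.008, -0.01, -1.0]]
force: [-1.4, 1.0, -0.1]
width: 0.363
finger_force: 0.0
```

Run:
```python
from h import *
optics.get_image('top');go(.5679,-.243,.021,16);print(status.sense()['width'],status.sense()['force'])
p=optics.get_image('wrist')
for d in look_for(p,'bar')[:5]: print(np.round(d['at'],4),round(d['score'],2))
```

```text
shift cm [0.25 0.23 4.41] turn -0.05 | yaw 15.95 pos [ 0.5652 -0.2417  0.0652] q6 0.7
0.36384565289126997 [0.03337342 0.09139685 0.04188377]
[ 0.5778 -0.2397  0.0197] 0.66
[ 0.483  -0.3083  0.017 ] 0.62
[ 0.4666 -0.2546  0.0181] 0.59
[ 0.5827 -0.3177  0.0159] 0.59
```

arm_command(
  plan=[
    [[0,0,2.5],0],
    [[0,0,1.5],0],
    [[0,0,0.6],0],
    [[0,0,0],0],
    [[0,0,0],0],
  ],
)

```text
t: 28.07
eef_pos: [0.5687, -0.2452, 0.0248]
tcp_rot: [[0.962, 0.273, 0.002], [0.273, -0.962, -0.002], [0.002, 0.002, -1.0]]
force: [-0.2, -0.1, -0.7]
width: 0.362
finger_force: 0.0
```

arm_command(
  plan=[
    [[0,0,0],0],
    [[0,0,0],0],
    [[0,0,0],0],
    [[0,0,0],0],
    [[0,0,-1],0],
    [[0,0,-2],0],
    [[0,0,-3],0],
    [[0,0,-3],0],
    [[0,0,0],0],
    [[0,0,0],0],
  ],
  jaw=0.8,
  grip_force=45,
)

```text
t: 28.9
eef_pos: [0.5687, -0.2455, 0.1152]
tcp_rot: [[0.962, 0.273, 0.004], [0.273, -0.962, -0.003], [0.003, 0.004, -1.0]]
force: [-0.5, 0.6, -2.5]
width: 0.131
finger_force: 45.0
```

```bash
cat >> h.py <<'E'
def weigh():
    F=[]
    for i in range(3):
        optics.get_image('top');F.append(status.sense()['force'][2])
    print('Fz',np.round(F,2),status.sense()['width'],status.sense()['finger_force'])
E
python3 - <<'E'
from h import *
weigh();go(.495,.255,.16,5)
p=optics.get_image('top')
for n in('tray','scale','pan_floor'):print(n,[(np.round(d['at'],4),round(d['score'],2)) for d in mark_of(p,n)[:1]])
for n in('tray','scale'):
    for d in regions_of(p,n)[:1]:print(n,cv2.minAreaRect(np.argwhere(d['region'])[:,::-1].astype(np.float32)))
E
```

```text
Fz [-3.02 -3.   -1.91] 0.1368323123073237 44.99987633898854
shift cm [  6.76 -49.95  -4.79] turn 10.85 | yaw 15.85 pos [ 0.5663 -0.2439  0.1111] q6 0.7
tray [(array([ 0.4319, -0.0639, -0.0048]), 0.63)]
scale [(array([5.179e-01, 3.239e-01, 4.000e-04]), 0.69)]
pan_floor [(array([0.4878, 0.3218, 0.1023]), 0.63)]
tray ((306.4299011230469, 274.4422607421875), (35.126220703125, 60.620025634765625), 84.47245788574219)
scale ((184.9153289794922, 238.86715698242188), (70.13655090332031, 93.6414794921875), 88.45184326171875)
```

arm_command(
  plan=[
    [[0,0,-3.5],7],
    [[0,0,-3.5],7],
    [[0,0,-3],0],
    [[-0.3,-2.5,0],0],
    [[-0.3,-3.6,0],0],
    [[-0.3,-3.6,0],0],
    [[-0.3,-3.6,0],0],
    [[-0.3,-3.6,0],0],
    [[-0.3,-3.6,0],0],
    [[-0.3,-3.6,0],0],
  ],
)

```text
t: 30.18
eef_pos: [0.5381, -0.0028, 0.2126]
tcp_rot: [[0.999, 0.032, -0.0], [0.032, -0.999, 0.0], [-0.0, -0.0, -1.0]]
force: [0.6, 0.3, -1.8]
width: 0.133
finger_force: 45.0
```

arm_command(
  plan=[
    [[-0.3,-3.6,0],0],
    [[-0.3,-3.6,0],0],
    [[-0.3,-3.6,0],0],
    [[-0.3,-3.6,0],0],
    [[-0.3,-3.6,0],0],
    [[-0.3,-3.6,0],0],
    [[-0.3,-2.5,0],0],
    [[0,-1.5,0],0],
    [[0,0,0],0],
    [[0,0,0],0],
  ],
)

```text
t: 31.02
eef_pos: [0.509, 0.2513, 0.2124]
tcp_rot: [[0.999, 0.034, -0.001], [0.034, -0.999, -0.0], [-0.001, 0.0, -1.0]]
force: [-0.5, -0.3, -1.4]
width: 0.136
finger_force: 45.0
```

Run:
```python
from h import *
weigh();go(.487,.397,.126,2)
p=optics.get_image('wrist')
for n in('bar','pan_floor','scale'):print(n,[(np.round(d['at'],4),round(d['score'],2)) for d in mark_of(p,n)[:2]])
g=p['frame'][:,:,::-1];cv2.imwrite('pics/w8.png',cv2.resize(g,(800,600),interpolation=cv2.INTER_CUBIC))
```

```text
Fz [-2.22 -1.11 -1.42] 0.1307421932177898 44.9999182485044
shift cm [ -1.79 -14.8    8.65] turn -0.21 | yaw 1.79 pos [0.5095 0.2497 0.2125] q6 1.79
bar [(array([0.5111, 0.2545, 0.1931]), 0.92)]
pan_floor [(array([0.49  , 0.3194, 0.0998]), 0.63)]
scale [(array([0.5172, 0.3218, 0.0009]), 0.69)]
```

View pics/w8.png

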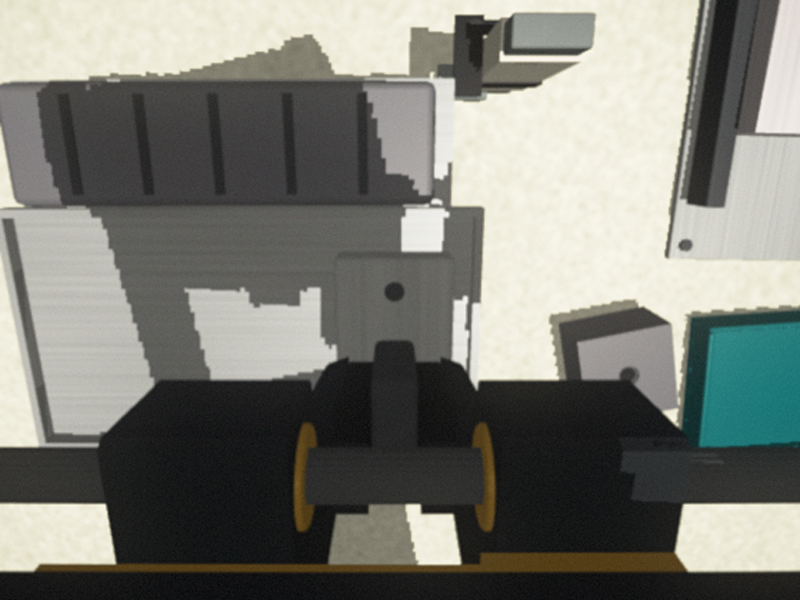

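Run:
```python
from h import *
p=optics.get_image('wrist')
v=lambda u:(np.array(u)+.5)*.7-.5
A=np.array([atz(p,v(u),.109) for u in [(3,209),(484,208),(45,442)]]);print(A.round(4),np.hypot(*(A[0]-A[1])[:2]))
```

```text
[[0.5478 0.4334 0.109 ]
 [0.5551 0.2083 0.109 ]
 [0.4256 0.4312 0.109 ]] 0.22514219429969803
```

arm_command(
  plan=[
    [[-0.3,-2.5,0],0],
    [[-0.3,-3.6,0],0],
    [[-0.3,-3.6,0],0],
    [[-0.3,-3.0,0],0],
    [[-0.3,-1.5,1],0],
    [[-0.3,-0.6,2],0],
    [[0,0,2],0],
    [[0,0,1],0],
    [[0,0,0],0],
    [[0,0,0],0],
  ],
)

```text
t: 32.25
eef_pos: [0.4865, 0.3972, 0.1521]
tcp_rot: [[1.0, 0.032, -0.001], [0.032, -1.0, -0.001], [-0.001, 0.001, -1.0]]
force: [0.6, -0.1, -1.2]
width: 0.13
finger_force: 45.0
```

arm_command(
  plan=[
    [[0,0,1.3],0],
    [[0,0,0.8],0],
    [[0,0,0.5],0],
    [[0,0,0],0],
    [[0,0,0],0],
  ],
)

```text
t: 32.67
eef_pos: [0.4864, 0.3979, 0.1264]
tcp_rot: [[0.999, 0.032, -0.001], [0.032, -0.999, -0.0], [-0.001, 0.0, -1.0]]
force: [0.5, 0.0, -2.4]
width: 0.131
finger_force: 45.0
```

arm_command(
  plan=[
    [[0,0,0.2],0],
    [[0,0,0.2],0],
    [[0,0,0],0],
  ],
)

```text
t: 32.92
eef_pos: [0.4866, 0.3981, 0.1226]
tcp_rot: [[0.999, 0.032, 0.0], [0.032, -0.999, 0.0], [0.0, -0.0, -1.0]]
force: [-0.0, -0.5, -2.4]
width: 0.13
finger_force: 45.0
```

arm_command(
  plan=[
    [[0,0,0.3],0],
    [[0,0,0.3],0],
    [[0,0,0.2],0],
    [[0,0,0],0],
    [[0,0,0],0],
  ],
)

```text
t: 33.33
eef_pos: [0.4867, 0.3982, 0.1148]
tcp_rot: [[0.999, 0.032, 0.0], [0.032, -0.999, 0.0], [0.0, -0.0, -1.0]]
force: [0.3, 0.0, 0.3]
width: 0.127
finger_force: 45.0
```

arm_command(
  plan=[
    [[0,0,0],0],
    [[0,0,0],0],
    [[0,0,0],0],
    [[0,0,-1],0],
    [[0,0,-3],0],
    [[0,0,-3.5],0],
    [[0,0,-3.5],0],
    [[0.5,3,0],0],
    [[0.5,3,0],0],
    [[0,0,0],0],
  ],
  jaw=3.2,
)

```text
t: 34.17
eef_pos: [0.5, 0.335, 0.2266]
tcp_rot: [[1.0, 0.03, 0.002], [0.03, -1.0, -0.001], [0.002, 0.001, -1.0]]
force: [-0.7, -0.7, -0.0]
width: 0.365
finger_force: 0.0
```

```bash
cat >> h.py <<'E'
def marks():
    for c in('wrist','scene','top'):
        p=optics.get_image(c)
        print(c,{n:[np.round(d['at'],3).tolist() for d in mark_of(p,n)[:k] if d['score']>.4] for n,k in (('bar',6),('pan_floor',1))})
E
python3 - <<'E'
from h import *
marks()
weigh();go(.5565,-.3261,.12,7.7)
E
```

```text
wrist {'bar': [[0.489, 0.401, 0.098]], 'pan_floor': [[0.488, 0.324, 0.095]]}
scene {'bar': [[0.442, -0.25, 0.002], [0.555, -0.325, 0.001], [0.446, -0.321, -0.002], [0.552, -0.394, 0.0], [0.487, 0.399, 0.09]], 'pan_floor': [[0.49, 0.324, 0.097]]}
top {'bar': [[0.444, -0.321, -0.0], [0.552, -0.329, 0.001], [0.435, -0.248, 0.002], [0.553, -0.397, 0.001]], 'pan_floor': [[0.488, 0.322, 0.092]]}
Fz [-0.02 -0.61 -0.48] 0.3609130896627161 0.0
shift cm [ 3.63 66.64 10.46] turn -5.81 | yaw 1.89 pos [0.4983 0.3388 0.2245] q6 1.94
```

arm_command(
  plan=[
    [[0.2,2.5,0],0],
    [[0.2,3.8,0],0],
    [[0.2,3.8,0],0],
    [[0.2,3.8,0],0],
    [[0.2,3.8,0],0],
    [[0.2,3.8,0],0],
    [[0.2,3.8,0],0],
    [[0.2,3.8,0],0],
    [[0.2,3.8,0],0],
    [[0.2,3.8,0],0],
  ],
)

```text
t: 35.6
eef_pos: [0.5303, -0.0294, 0.2249]
tcp_rot: [[0.999, 0.033, 0.001], [0.033, -0.999, -0.0], [0.0, 0.0, -1.0]]
force: [0.2, 0.5, 0.6]
width: 0.363
finger_force: 0.0
```

arm_command(
  plan=[
    [[0.2,3.8,0],0],
    [[0.2,3.8,0],0],
    [[0.2,3.8,0],0],
    [[0.2,3.8,0],0],
    [[0.2,3.8,0],0],
    [[0.2,3.8,0],0],
    [[0.2,3.8,0],0],
    [[0.2,3.3,0],0],
    [[0,0,3.5],-5.8],
    [[0,0,0],0],
  ],
)

```text
t: 36.43
eef_pos: [0.5535, -0.3263, 0.1839]
tcp_rot: [[0.991, 0.134, -0.006], [0.134, -0.991, 0.005], [-0.005, -0.006, -1.0]]
force: [-1.8, 1.1, -2.0]
width: 0.36
finger_force: 0.0
```

Run:
```python
from h import *
marks();marks()
go(.5565,-.3261,.0235,7.7)
```

```text
wrist {'bar': [[0.556, -0.328, 0.002], [0.448, -0.32, 0.0], [0.551, -0.398, -0.001], [0.435, -0.251, 0.006]], 'pan_floor': []}
scene {'bar': [[0.557, -0.328, 0.003], [0.553, -0.398, -0.002], [0.438, -0.248, 0.004], [0.489, 0.397, 0.091], [0.447, -0.318, -0.0]], 'pan_floor': [[0.489, 0.325, 0.1]]}
top {'bar': [[0.482, 0.398, 0.095]], 'pan_floor': [[0.485, 0.322, 0.095]]}
wrist {'bar': [[0.436, -0.252, 0.004], [0.555, -0.399, 0.001], [0.554, -0.331, 0.001]], 'pan_floor': []}
scene {'bar': [[0.438, -0.249, 0.002], [0.447, -0.32, 0.001], [0.55, -0.396, 0.002], [0.486, 0.394, 0.093], [0.554, -0.327, 0.002], [0.5, -0.325, -0.0]], 'pan_floor': [[0.49, 0.324, 0.098]]}
top {'bar': [[0.554, -0.394, 0.005]], 'pan_floor': [[0.49, 0.322, 0.097]]}
shift cm [ 0.05  0.02 16.62] turn -0.05 | yaw 7.65 pos [ 0.556  -0.326   0.1897] q6 0.72
```

arm_command(
  plan=[
    [[0,0,3.5],0],
    [[0,0,3.5],0],
    [[0,0,3.5],0],
    [[0,0,3],0],
    [[0,0,2],0],
    [[0,0,1],0],
    [[0,0,0],0],
    [[0,0,0],0],
  ],
)

```text
t: 38.0
eef_pos: [0.5563, -0.3262, 0.0251]
tcp_rot: [[0.991, 0.133, 0.0], [0.133, -0.991, -0.0], [0.0, 0.0, -1.0]]
force: [0.3, 0.1, -0.2]
width: 0.362
finger_force: 0.0
```

arm_command(
  plan=[
    [[0,0,0],0],
    [[0,0,0],0],
    [[0,0,0],0],
    [[0,0,0],0],
    [[0,0,-1],0],
    [[0,0,-3],0],
    [[0,0,-3.5],0],
    [[0,0,-3.5],0],
    [[0,0,-3.5],5.8],
    [[0,0,-3.5],0],
  ],
  jaw=0.8,
)

```text
t: 38.83
eef_pos: [0.5556, -0.3255, 0.2068]
tcp_rot: [[1.0, 0.028, -0.0], [0.028, -1.0, 0.0], [-0.0, -0.0, -1.0]]
force: [0.6, -0.6, -3.0]
width: 0.133
finger_force: 45.0
```

Run:
```python
from h import *
weigh();weigh();go(.489,.347,.16,1.9)
```

```text
Fz [ 3.58 -1.29 -2.67] 0.13460330580114255 44.99776013195515
Fz [-2.32 -2.98 -2.61] 0.13083582249840253 44.99773417599499
shift cm [ -4.39 -67.37   4.45] turn -0.03 | yaw 1.87 pos [ 0.555  -0.3251  0.2028] q6 0.82
```

arm_command(
  plan=[
    [[-0.2,-2.5,-0.5],0],
    [[-0.2,-3.8,-0.5],0],
    [[-0.3,-3.8,0],0],
    [[-0.2,-3.8,0],0],
    [[-0.3,-3.8,0],0],
    [[-0.2,-3.8,0],0],
    [[-0.3,-3.8,0],0],
    [[-0.2,-3.8,0],0],
    [[-0.3,-3.8,0],0],
    [[-0.2,-3.8,0],0],
  ],
)

```text
t: 39.97
eef_pos: [0.5181, 0.0419, 0.2124]
tcp_rot: [[0.999, 0.032, -0.004], [0.032, -0.999, 0.001], [-0.004, -0.001, -1.0]]
force: [0.4, 0.7, -1.8]
width: 0.132
finger_force: 45.0
```

arm_command(
  plan=[
    [[-0.2,-3.8,0],0],
    [[-0.3,-3.8,0],0],
    [[-0.2,-3.8,0],0],
    [[-0.3,-3.8,0],0],
    [[-0.2,-3.8,0],0],
    [[-0.3,-3.8,0],0],
    [[-0.2,-3.8,0],0],
    [[-0.3,-2.7,0],0],
    [[0,-1.3,0],0],
    [[0,0,0],0],
  ],
)

```text
t: 40.8
eef_pos: [0.4885, 0.3471, 0.2123]
tcp_rot: [[0.999, 0.036, -0.004], [0.036, -0.999, -0.001], [-0.004, 0.001, -1.0]]
force: [-1.2, -0.3, -2.2]
width: 0.128
finger_force: 45.0
```

Run:
```python
from h import *
marks();go(.489,.347,.116,1.9);weigh()
```

```text
wrist {'bar': [[0.488, 0.402, 0.096], [0.487, 0.346, 0.19]], 'pan_floor': [[0.489, 0.322, 0.091]]}
scene {'bar': [[0.438, -0.249, 0.003], [0.446, -0.321, -0.0], [0.486, 0.395, 0.09], [0.49, 0.344, 0.189], [0.552, -0.396, 0.001]], 'pan_floor': [[0.491, 0.323, 0.096]]}
top {'bar': [[0.552, -0.396, 0.002], [0.437, -0.248, -0.0], [0.445, -0.32, 0.004]], 'pan_floor': [[0.487, 0.324, 0.094]]}
shift cm [-0.16 -0.28  9.89] turn -0.13 | yaw 1.77 pos [0.4907 0.3443 0.2149] q6 1.95
Fz [-1.17 -3.06 -2.95] 0.13151152286872234 44.99766326509416
```

arm_command(
  plan=[
    [[0,0,3],0],
    [[0,0,3],0],
    [[0,0,2],0],
    [[0,0,1],0],
    [[0,0,0.5],0],
    [[0,0,0.5],0],
    [[0,0,0.4],0],
    [[0,0,0.3],0],
    [[0,0,0],0],
    [[0,0,0],0],
  ],
)

```text
t: 42.23
eef_pos: [0.4911, 0.3456, 0.1088]
tcp_rot: [[0.999, 0.032, 0.002], [0.032, -0.999, 0.001], [0.002, -0.001, -1.0]]
force: [0.3, -0.4, 1.3]
width: 0.132
finger_force: 45.0
```

arm_command(
  plan=[
    [[0,0,0],0],
    [[0,0,0],0],
    [[0,0,0],0],
    [[0,0,-1],0],
    [[0,0,-3],0],
    [[0,0,-3.5],0],
    [[0,0,-3.5],0],
    [[0.5,3,0],0],
    [[0.5,3,0],0],
    [[0,0,0],0],
  ],
  jaw=3.2,
)

```text
t: 43.07
eef_pos: [0.5037, 0.2822, 0.2196]
tcp_rot: [[1.0, 0.03, 0.003], [0.03, -1.0, -0.001], [0.003, 0.001, -1.0]]
force: [0.7, -1.0, 0.4]
width: 0.363
finger_force: 0.0
```

Run:
```python
from h import *
marks();weigh();go(.555,-.396,.19,-.6)
```

```text
wrist {'bar': [[0.489, 0.342, 0.09], [0.488, 0.399, 0.089]], 'pan_floor': [[0.49, 0.321, 0.086]]}
scene {'bar': [[0.553, -0.392, -0.0], [0.487, 0.396, 0.087], [0.446, -0.319, 0.002], [0.438, -0.251, 0.002]], 'pan_floor': [[0.488, 0.322, 0.087]]}
top {'bar': [[0.484, 0.394, 0.089], [0.446, -0.32, 0.004], [0.435, -0.249, -0.001], [0.552, -0.394, 0.002]], 'pan_floor': [[0.486, 0.321, 0.087]]}
Fz [-0.06 -0.23 -0.95] 0.36635339293740155 0.0
shift cm [ 3.04 68.33  2.76] turn 2.49 | yaw 1.89 pos [0.5021 0.2859 0.2176] q6 1.85
```

arm_command(
  plan=[
    [[0.2,2.5,0],0],
    [[0.2,3.8,0],0],
    [[0.2,3.8,0],0],
    [[0.2,3.8,0],0],
    [[0.2,3.8,0],0],
    [[0.2,3.8,0],0],
    [[0.2,3.8,0],0],
    [[0.2,3.8,0],0],
    [[0.2,3.8,0],0],
    [[0.2,3.8,0],0],
  ],
)

```text
t: 44.5
eef_pos: [0.534, -0.0824, 0.2179]
tcp_rot: [[0.999, 0.033, 0.0], [0.033, -0.999, -0.0], [0.0, 0.0, -1.0]]
force: [1.2, -0.6, 0.2]
width: 0.363
finger_force: 0.0
```

arm_command(
  plan=[
    [[0.1,3.8,0],0],
    [[0.1,3.8,0],0],
    [[0.2,3.8,0],0],
    [[0.1,3.8,0],0],
    [[0.2,3.8,0],0],
    [[0.1,3.8,0],0],
    [[0.1,3.8,0],0],
    [[0.1,3.5,0],0],
    [[0,1.5,3.2],2.5],
    [[0,0,0],0],
  ],
)

```text
t: 45.33
eef_pos: [0.5517, -0.3985, 0.1799]
tcp_rot: [[1.0, -0.017, -0.005], [-0.017, -1.0, 0.004], [-0.005, -0.004, -1.0]]
force: [-0.3, 1.8, -1.3]
width: 0.363
finger_force: 0.0
```

Run:
```python
from h import *
marks();marks()
go(.554,-.3955,.0235,-.6)
```

```text
wrist {'bar': [[0.552, -0.397, -0.001]], 'pan_floor': []}
scene {'bar': [[0.552, -0.397, -0.0], [0.439, -0.251, 0.002], [0.445, -0.318, 0.0], [0.488, 0.398, 0.085], [0.488, 0.348, 0.084]], 'pan_floor': [[0.49, 0.323, 0.091]]}
top {'bar': [[0.484, 0.394, 0.085], [0.436, -0.251, 0.001], [0.49, 0.341, 0.086], [0.446, -0.319, 0.004]], 'pan_floor': [[0.487, 0.321, 0.085]]}
wrist {'bar': [[0.556, -0.4, 0.002]], 'pan_floor': []}
scene {'bar': [[0.55, -0.395, 0.001], [0.438, -0.25, 0.005], [0.488, 0.396, 0.084], [0.448, -0.317, 0.0], [0.486, 0.346, 0.083]], 'pan_floor': [[0.489, 0.323, 0.089]]}
top {'bar': [[0.488, 0.396, 0.085], [0.436, -0.249, -0.001]], 'pan_floor': [[0.486, 0.323, 0.087]]}
shift cm [-0.03 -0.06 16.22] turn -0.05 | yaw -0.65 pos [ 0.5543 -0.3961  0.1857] q6 0.79
```

arm_command(
  plan=[
    [[0,0,3.5],0],
    [[0,0,3.5],0],
    [[0,0,3.5],0],
    [[0,0,3],0],
    [[0,0,1.7],0],
    [[0,0,0.9],0],
    [[0,0,0],0],
    [[0,0,0],0],
  ],
)

```text
t: 46.9
eef_pos: [0.5547, -0.3964, 0.0252]
tcp_rot: [[1.0, -0.011, 0.0], [-0.011, -1.0, -0.0], [0.0, 0.0, -1.0]]
force: [2.1, -0.1, -0.3]
width: 0.363
finger_force: 0.0
```

arm_command(
  plan=[
    [[0,0,0],0],
    [[0,0,0],0],
    [[0,0,0],0],
    [[0,0,0],0],
    [[0,0,-1],0],
    [[0,0,-3],0],
    [[0,0,-3.5],0],
    [[0,0,-3.5],0],
    [[0,0,-3.5],-2.5],
    [[0,0,-3.5],0],
  ],
  jaw=0.8,
)

```text
t: 47.73
eef_pos: [0.5538, -0.3955, 0.2065]
tcp_rot: [[0.999, 0.035, -0.001], [0.035, -0.999, 0.001], [-0.001, -0.001, -1.0]]
force: [0.0, -1.2, -3.1]
width: 0.131
finger_force: 44.9
```

Run:
```python
from h import *
optics.get_image('wrist');weigh();weigh();go(.491,.293,.2,1.9)
```

```text
Fz [-1.55 -3.28 -3.24] 0.1324158827124301 44.875162336975336
Fz [-3.84 -3.49 -2.98] 0.1344271513495202 44.87521285191178
shift cm [ -3.98 -68.96   0.44] turn -0.05 | yaw 1.85 pos [ 0.5531 -0.3949  0.2017] q6 0.74
```

arm_command(
  plan=[
    [[-0.2,-2.5,-0.5],0],
    [[-0.2,-3.8,-0.5],0],
    [[-0.2,-3.8,0],0],
    [[-0.2,-3.8,0],0],
    [[-0.2,-3.8,0],0],
    [[-0.2,-3.8,0],0],
    [[-0.2,-3.8,0],0],
    [[-0.2,-3.8,0],0],
    [[-0.2,-3.8,0],0],
    [[-0.2,-3.8,0],0],
  ],
)

```text
t: 48.92
eef_pos: [0.5208, -0.0279, 0.2127]
tcp_rot: [[0.999, 0.032, -0.004], [0.032, -0.999, 0.001], [-0.004, -0.001, -1.0]]
force: [0.4, 0.2, -3.4]
width: 0.132
finger_force: 44.9
```

arm_command(
  plan=[
    [[-0.2,-3.8,0],0],
    [[-0.2,-3.8,0],0],
    [[-0.2,-3.8,0],0],
    [[-0.2,-3.8,0],0],
    [[-0.3,-3.8,0],0],
    [[-0.2,-3.8,0],0],
    [[-0.2,-3.8,0],0],
    [[-0.3,-3.8,0],0],
    [[-0.2,-1.7,0],0],
    [[0,0,0],0],
  ],
)

```text
t: 49.75
eef_pos: [0.4898, 0.2936, 0.2124]
tcp_rot: [[0.999, 0.037, -0.004], [0.037, -0.999, 0.0], [-0.004, -0.0, -1.0]]
force: [-0.9, 0.4, -3.1]
width: 0.136
finger_force: 44.9
```

Run:
```python
from h import *
marks();go(.491,.293,.1,1.9);weigh()
```

```text
wrist {'bar': [[0.49, 0.343, 0.085]], 'pan_floor': [[0.486, 0.322, 0.081]]}
scene {'bar': [[0.488, 0.292, 0.187], [0.444, -0.319, -0.0], [0.439, -0.251, 0.003], [0.49, 0.345, 0.084], [0.489, 0.397, 0.083]], 'pan_floor': []}
top {'bar': [[0.444, -0.316, 0.003], [0.436, -0.248, 0.0], [0.485, 0.395, 0.086], [0.49, 0.294, 0.19]], 'pan_floor': [[0.486, 0.32, 0.086]]}
shift cm [-0.13 -0.38 11.47] turn -0.13 | yaw 1.77 pos [0.4924 0.2893 0.2147] q6 1.86
Fz [-2.83 -2.81 -2.64] 0.13347676036714567 44.87538792192936
```

arm_command(
  plan=[
    [[0,-0.3,3],0],
    [[0,0,3],0],
    [[0,0,2.5],0],
    [[0,0,1],0],
    [[0,0,0.6],0],
    [[0,0,0.5],0],
    [[0,0,0.5],0],
    [[0,0,0.4],0],
    [[0,0,0],0],
    [[0,0,0],0],
  ],
)

```text
t: 51.18
eef_pos: [0.4928, 0.2935, 0.1008]
tcp_rot: [[0.999, 0.032, 0.002], [0.032, -0.999, 0.001], [0.002, -0.001, -1.0]]
force: [0.6, 0.6, -0.2]
width: 0.132
finger_force: 44.9
```

arm_command(
  plan=[
    [[0,0,0],0],
    [[0,0,0],0],
    [[0,0,0],0],
    [[0,0,-1],0],
    [[0,0,-3],0],
    [[0,0,-3.5],0],
    [[0,0,-3.5],0],
    [[-1.5,3.8,0],0],
    [[-1.5,3.8,0],0],
    [[0,3,0],0],
  ],
  jaw=3.2,
)

```text
t: 52.02
eef_pos: [0.4636, 0.1853, 0.2111]
tcp_rot: [[0.999, 0.034, 0.001], [0.034, -0.999, -0.0], [0.001, 0.0, -1.0]]
force: [0.4, 0.4, 0.1]
width: 0.362
finger_force: 0.0
```

Run:
```python
from h import *
marks();marks();go(.447,-.319,.2,-1.3)
p=optics.get_image('scene')
g=p['frame'][150:300,350:500,::-1];cv2.imwrite('pics/s9.png',cv2.resize(g,(600,600),interpolation=cv2.INTER_CUBIC))
```

```text
wrist {'bar': [[0.49, 0.344, 0.076], [0.487, 0.291, 0.072]], 'pan_floor': [[0.486, 0.321, 0.076]]}
scene {'bar': [[0.489, 0.345, 0.075], [0.49, 0.294, 0.072], [0.448, -0.32, -0.001], [0.49, 0.399, 0.073], [0.788, 0.145, 0.001], [0.439, -0.248, 0.004]], 'pan_floor': [[0.492, 0.326, 0.078]]}
top {'bar': [[0.437, -0.251, -0.001], [0.448, -0.32, 0.002], [0.483, 0.396, 0.076]], 'pan_floor': []}
wrist {'bar': [[0.49, 0.292, 0.075], [0.487, 0.346, 0.076]], 'pan_floor': [[0.49, 0.322, 0.072]]}
scene {'bar': [[0.446, -0.319, -0.001], [0.441, -0.25, 0.003], [0.494, 0.346, 0.073], [0.491, 0.295, 0.075], [0.485, 0.394, 0.072]], 'pan_floor': [[0.488, 0.325, 0.078]]}
top {'bar': [[0.446, -0.319, 0.002], [0.483, 0.396, 0.078], [0.436, -0.249, 0.003]], 'pan_floor': [[0.44, 0.105, -0.003]]}
shift cm [-3.48 50.45  0.97] turn 3.16 | yaw 1.86 pos [0.4654 0.1864 0.2097] q6 1.68
```

View pics/s9.png

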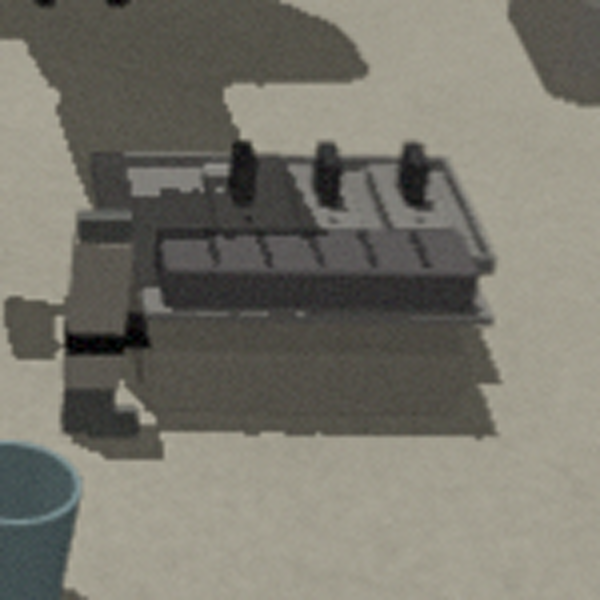

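The crop shows three bars lying in the pan and the pointer at (138,330) beside the dark band at (95,343). I'll check the sink more finely by registering the cassette against the first scene picture.

Run:
```python
from h import *
a=cv2.imread('pics/scene0.png',0);p=optics.get_image('scene');b=cv2.cvtColor(p['frame'],cv2.COLOR_RGB2GRAY)
for (x0,x1,z0,z1) in ((-.0,.0,0,0),):
    for box in((388,198,472,222),(386,182,474,222),(420,198,476,220)):
        t=a[box[1]:box[3],box[0]:box[2]]
        r=cv2.matchTemplate(b[box[1]-4:box[3]+24,box[0]-8:box[2]+8],t,cv2.TM_CCOEFF_NORMED)
        _,m,_,l=cv2.minMaxLoc(r);dy=l[1]-4;dx=l[0]-8
        c=r[:,l[0]];i=l[1];s=(c[i-1]-c[i+1])/(2*(c[i-1]-2*c[i]+c[i+1]));dy=dy+s
        print('match',round(float(m),3),dx,round(float(dy),2))
for s in(.035,.041,.045,.048,.055):
    c=np.array([.565,.325]); print(s,proj(p,[*c,.131-s+0])-proj(p,[*c,.131-.018]))
for z in(.1035,.15): print('upright',z,proj(p,[.6,.23,z]))
```

```text
match 0.781 -2 9.22
match 0.546 -2 8.86
match 0.942 -2 9.22
0.035 [-0.93490964  6.12378604]
0.041 [-1.26138773  8.26475638]
0.045 [-1.47804168  9.68623944]
0.048 [-1.64001151 10.74930881]
0.055 [-2.01621758 13.21972525]
upright 0.1035 [389.0911753  216.88038391]
upright 0.15 [390.95880875 199.65173656]
```

arm_command(
  plan=[
    [[-0.2,3,0],0],
    [[-0.2,3.8,0],0],
    [[-0.2,3.8,0],0],
    [[-0.3,3.8,0],0],
    [[-0.3,3.8,0],0],
    [[-0.3,3.8,0],0],
    [[-0.3,3.7,0],0],
    [[0,0,0],0],
    [[0,0,0],0],
  ],
)

```text
t: 53.77
eef_pos: [0.4557, -0.0729, 0.2098]
tcp_rot: [[1.0, 0.028, 0.0], [0.028, -1.0, 0.0], [0.0, -0.0, -1.0]]
force: [-0.9, 0.3, -0.2]
width: 0.364
finger_force: 0.0
```

Run:
```python
from h import *
for i in range(2):
    p=optics.get_image('wrist');print([(np.round(d['at'],4).tolist(),round(d['score'],2)) for d in mark_of(p,'tray')][:2])
for d in regions_of(p,'tray')[:1]:
    c,_=cv2.findContours(d['region'].astype(np.uint8),cv2.RETR_EXTERNAL,cv2.CHAIN_APPROX_NONE)
    h=max(c,key=cv2.contourArea)[:,0].astype(float);print(h.min(0),h.max(0))
    W=np.array([atz(p,u,.024)[:2] for u in h]);top=h[:,1]<h[:,1].min()+.5*np.ptp(h[:,1])
    print(cv2.minAreaRect((W*1000).astype(np.float32)))
go(.447,-.319,.0235,-1.3)
```

```text
[([0.4295, -0.0614, 0.0027], 0.6)]
[([0.4293, -0.0605, 0.003], 0.83), ([0.4435, 0.0981, -0.003], 0.31)]
[155. 147.] [367. 274.]
((429.81878662109375, -61.42958068847656), (113.09408569335938, 190.44384765625), 5.722628116607666)
shift cm [-1.74 24.89 18.61] turn 3.29 | yaw 1.99 pos [ 0.4558 -0.0697  0.2096] q6 1.13
```

arm_command(
  plan=[
    [[-0.2,3.5,0],0],
    [[-0.2,3.8,0],0],
    [[-0.2,3.8,0],0],
    [[-0.3,3.8,0],0],
    [[-0.3,3.8,0],0],
    [[-0.3,3.8,0],0],
    [[-0.2,2.4,0],3.3],
    [[0,0,3],0],
    [[0,0,0],0],
    [[0,0,0],0],
  ],
)

```text
t: 54.85
eef_pos: [0.4462, -0.3183, 0.178]
tcp_rot: [[1.0, -0.024, -0.003], [-0.024, -1.0, 0.004], [-0.003, -0.004, -1.0]]
force: [-0.2, -0.8, -0.5]
width: 0.366
finger_force: 0.0
```

Run:
```python
from h import *
marks();p=optics.get_image('wrist')
print([(np.round(d['at'],4).tolist(),round(d['score'],2)) for d in mark_of(p,'bar')])
go(.447,-.319,.0235,-1.3)
```

```text
wrist {'bar': [[0.436, -0.253, 0.005], [0.447, -0.32, 0.003]], 'pan_floor': []}
scene {'bar': [[0.447, -0.322, 0.002], [0.493, 0.349, 0.074], [0.489, 0.294, 0.073], [0.439, -0.251, 0.003], [0.49, 0.394, 0.075]], 'pan_floor': [[0.488, 0.324, 0.076]]}
top {'bar': [[0.482, 0.394, 0.074], [0.489, 0.297, 0.074], [0.438, -0.248, 0.0], [0.488, 0.343, 0.074], [0.447, -0.322, -0.0]], 'pan_floor': [[0.489, 0.324, 0.075]]}
[([0.4471, -0.3199, 0.0016], 0.89), ([0.434, -0.2541, 0.004], 0.76)]
shift cm [-1.000e-02 -1.600e-01  1.565e+01] turn -0.13 | yaw -1.43 pos [ 0.447  -0.3205  0.18  ] q6 0.76
```

Pan floor reads about 0.0745, so the sink is about 45 mm, which is inside the band. Picking up bar D for the tray.

arm_command(
  plan=[
    [[0,0,3.5],0],
    [[0,0,3.5],0],
    [[0,0,3.5],0],
    [[0,0,2.7],0],
    [[0,0,1.5],0],
    [[0,0,0.8],0],
    [[0,0,0],0],
    [[0,0,0],0],
  ],
)

```text
t: 56.07
eef_pos: [0.4471, -0.3209, 0.0252]
tcp_rot: [[1.0, -0.025, 0.0], [-0.025, -1.0, -0.0], [0.0, 0.0, -1.0]]
force: [-0.1, 0.4, 0.7]
width: 0.364
finger_force: 0.0
```

arm_command(
  plan=[
    [[0,0,0],0],
    [[0,0,0],0],
    [[0,0,0],0],
    [[0,0,0],0],
    [[0,0,-1],0],
    [[0,0,-3],0],
    [[0,0,-3.5],0],
    [[0,0,-3.5],-7],
    [[0,0,0],0],
    [[0,0,0],0],
  ],
  jaw=0.8,
)

```text
t: 56.9
eef_pos: [0.4479, -0.3217, 0.1373]
tcp_rot: [[0.995, 0.096, 0.003], [0.096, -0.995, -0.004], [0.003, 0.004, -1.0]]
force: [-0.4, 0.4, -4.1]
width: 0.13
finger_force: 45.0
```

Run:
```python
from h import *
weigh();weigh();go(.426,-.022,.07,5.7)
```

```text
Fz [-4.3  -3.22 -3.36] 0.13136077515277325 44.99915711581707
Fz [-2.91 -3.38 -2.44] 0.1350201405085507 44.9991749972105
shift cm [  0.9  -29.79   6.36] turn -0.18 | yaw 5.52 pos [ 0.4459 -0.3196  0.1328] q6 0.64
```

arm_command(
  plan=[
    [[0.1,-3.3,0],0],
    [[0.1,-3.8,0],0],
    [[0.1,-3.8,0],0],
    [[0.1,-3.8,0],0],
    [[0.1,-3.8,0],0],
    [[0.1,-3.8,0],0],
    [[0.1,-3.8,0],0],
    [[0.1,-3.7,0],0],
    [[0,0,3],0],
    [[0,0,0],0],
  ],
)

```text
t: 58.03
eef_pos: [0.4225, -0.0202, 0.1008]
tcp_rot: [[0.995, 0.101, -0.007], [0.101, -0.995, 0.002], [-0.007, -0.003, -1.0]]
force: [-1.9, 0.0, -2.9]
width: 0.131
finger_force: 45.0
```

arm_command(
  plan=[
    [[0,0,2.5],0],
    [[0,0,2.5],0],
    [[0,0,1.5],0],
    [[0,0,0.5],0],
    [[0,0,0.2],0],
    [[0,0,0],0],
    [[0,0,0],0],
  ],
)

```text
t: 58.62
eef_pos: [0.4268, -0.0238, 0.0337]
tcp_rot: [[0.995, 0.096, 0.001], [0.096, -0.995, -0.001], [0.001, 0.001, -1.0]]
force: [-0.8, -0.2, -3.2]
width: 0.131
finger_force: 45.0
```

arm_command(
  plan=[
    [[0,0,0.3],0],
    [[0,0,0.2],0],
    [[0,0,0],0],
    [[0,0,0],0],
  ],
)

```text
t: 58.95
eef_pos: [0.4261, -0.0232, 0.028]
tcp_rot: [[0.995, 0.097, 0.0], [0.097, -0.995, -0.0], [0.0, 0.0, -1.0]]
force: [0.1, -0.5, -1.5]
width: 0.13
finger_force: 45.0
```

arm_command(
  plan=[
    [[0,0,0],0],
    [[0,0,0],0],
    [[0,0,0],0],
    [[0,0,-1],0],
    [[0,0,-3],0],
    [[0,0,-3.5],0],
    [[0,0,-3.5],7],
    [[0,0,-3],7],
    [[0,0,0],3],
    [[0,0,0],0],
  ],
  jaw=3.2,
)

```text
t: 59.78
eef_pos: [0.4276, -0.0237, 0.1708]
tcp_rot: [[0.98, -0.2, 0.006], [-0.2, -0.98, -0.002], [0.006, 0.001, -1.0]]
force: [-0.6, -0.0, 0.7]
width: 0.361
finger_force: 0.0
```

Run:
```python
from h import *
marks();go(.4365,-.2515,.16,-11.5)
```

```text
wrist {'bar': [[0.435, -0.251, 0.002], [0.424, -0.024, 0.006]], 'pan_floor': []}
scene {'bar': [[0.441, -0.252, 0.005], [0.427, -0.023, 0.002], [0.488, 0.397, 0.072], [0.493, 0.294, 0.073], [0.489, 0.347, 0.075]], 'pan_floor': [[0.488, 0.324, 0.079]]}
top {'bar': [[0.437, -0.25, -0.0], [0.488, 0.342, 0.075], [0.494, 0.296, 0.076], [0.484, 0.395, 0.073], [0.425, -0.023, 0.004]], 'pan_floor': [[0.486, 0.323, 0.076]]}
shift cm [ 5.6  22.18  0.69] turn 0.08 | yaw -11.42 pos [ 0.4255 -0.023   0.167 ] q6 1.44
```

arm_command(
  plan=[
    [[0.9,3.7,0],0],
    [[0.9,3.7,0],0],
    [[0.9,3.7,0],0],
    [[0.9,3.7,0],0],
    [[1.0,3.7,0],0],
    [[1.0,3.7,0],0],
    [[0,0,0],0],
    [[0,0,0],0],
  ],
)

```text
t: 60.9
eef_pos: [0.4364, -0.2535, 0.1671]
tcp_rot: [[0.979, -0.202, -0.001], [-0.202, -0.979, 0.001], [-0.001, -0.001, -1.0]]
force: [0.2, -0.3, -0.4]
width: 0.361
finger_force: 0.0
```

Run:
```python
from h import *
for i in range(2):
    p=optics.get_image('wrist')
    print([(np.round(d['at'],4).tolist(),round(d['score'],2)) for d in mark_of(p,'bar')][:2])
d=regions_of(p,'bar')[0];h=np.argwhere(d['region'])[:,::-1]
print(d['score'],h.min(0),h.max(0))
W=np.array([atz(p,u,.016)[:2] for u in h.astype(float)]);print(cv2.minAreaRect((W*1000).astype(np.float32)))
go(.4365,-.2515,.0235,-11.5)
cv2.imwrite('pics/w10.png',cv2.resize(p['frame'][100:300,150:450,::-1],(800,533),interpolation=cv2.INTER_CUBIC))
```

```text
[([0.4381, -0.252, 0.0027], 0.85), ([0.4275, -0.0234, 0.0059], 0.66)]
[([0.4257, -0.0223, 0.0043], 0.98), ([0.4372, -0.2515, 0.0032], 0.61)]
0.84 [  0 208] [ 57 299]
((424.572509765625, -31.94086456298828), (49.18793487548828, 86.62915802001953), 67.2353515625)
shift cm [ 0.    0.12 14.4 ] turn 0.15 | yaw -11.35 pos [ 0.4368 -0.2505  0.1675] q6 1.01
```

View pics/w10.png

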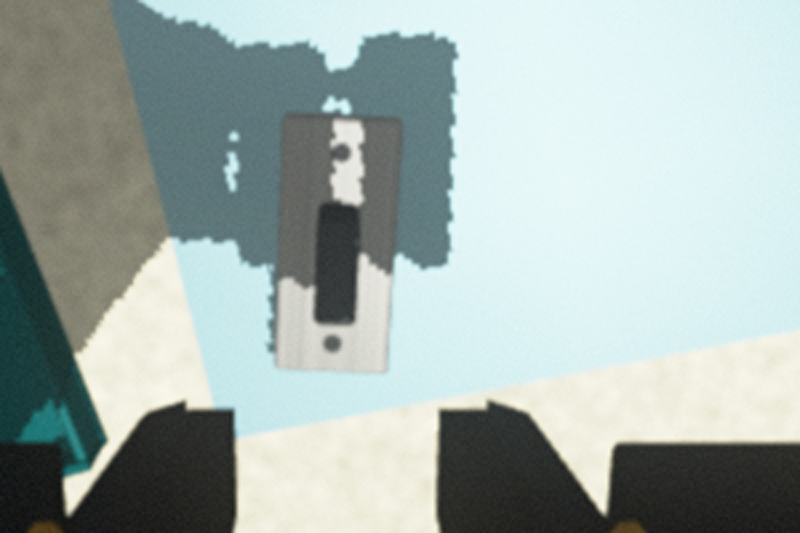

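The bar is centred at crop (338,243), nearly aligned with the fingers and turned about 2 degrees further.

arm_command(
  plan=[
    [[0,0,3.5],2],
    [[0,0,3.5],0],
    [[0,0,3.5],0],
    [[0,0,2.2],0],
    [[0,0,1.0],0],
    [[0,0,0.6],0],
    [[0,0,0],0],
    [[0,0,0],0],
  ],
)

```text
t: 61.82
eef_pos: [0.4377, -0.2523, 0.0259]
tcp_rot: [[0.973, -0.232, 0.001], [-0.232, -0.973, -0.001], [0.002, 0.001, -1.0]]
force: [0.6, -0.0, -0.4]
width: 0.361
finger_force: 0.0
```

arm_command(
  plan=[
    [[0,0,0],0],
    [[0,0,0],0],
    [[0,0,0],0],
    [[0,0,0],0],
    [[0,0,-1],0],
    [[0,0,-3],0],
    [[0,0,-3.5],-6],
    [[0,0,-3.5],-7],
    [[0,0,0],-6],
    [[0,0,0],0],
  ],
  jaw=0.8,
)

```text
t: 62.65
eef_pos: [0.438, -0.253, 0.1377]
tcp_rot: [[0.995, 0.101, 0.004], [0.101, -0.995, -0.004], [0.003, 0.004, -1.0]]
force: [-0.3, 0.6, -2.8]
width: 0.133
finger_force: 45.0
```

Run:
```python
from h import *
weigh();weigh();go(.4335,-.103,.03,5.7)
```

```text
Fz [-2.15 -2.19 -2.93] 0.13395247454623185 44.998634308576584
Fz [-2.58 -2.4  -1.7 ] 0.1360312979890017 44.99872371554375
shift cm [  1.18 -14.75  10.37] turn -0.24 | yaw 5.46 pos [ 0.436  -0.2512  0.1334] q6 0.72
```

arm_command(
  plan=[
    [[0.3,-3.7,0],0],
    [[0.3,-3.7,0],0],
    [[0.3,-3.7,0],0],
    [[0.3,-3.6,0],0],
    [[0,0,3],0],
    [[0,0,3],0],
    [[0,0,2.5],0],
    [[0,0,1.4],0],
    [[0,0,0.5],0],
    [[0,0,0],0],
  ],
)

```text
t: 63.78
eef_pos: [0.4331, -0.1036, 0.0292]
tcp_rot: [[0.995, 0.096, -0.004], [0.096, -0.995, 0.002], [-0.004, -0.003, -1.0]]
force: [-0.5, 0.3, -2.5]
width: 0.132
finger_force: 45.0
```

arm_command(
  plan=[
    [[0,0,0.2],0],
    [[0,0,0],0],
    [[0,0,0],0],
  ],
)

```text
t: 64.03
eef_pos: [0.435, -0.1048, 0.0292]
tcp_rot: [[0.995, 0.096, 0.001], [0.096, -0.995, -0.001], [0.001, 0.001, -1.0]]
force: [0.1, 0.1, -1.9]
width: 0.133
finger_force: 45.0
```

arm_command(
  plan=[
    [[0,0,0.1],0],
    [[0,0,0],0],
    [[0,0,0],0],
    [[0,0,-1],0],
    [[0,0,-3],0],
    [[0,0,-3.5],0],
    [[0,0,-3.8],0],
    [[0,0,-3.8],0],
    [[0,0,-3.8],0],
    [[0,0,0],0],
  ],
  jaw=3.2,
)

```text
t: 64.87
eef_pos: [0.4384, -0.1063, 0.2256]
tcp_rot: [[0.995, 0.097, 0.013], [0.097, -0.995, -0.007], [0.012, 0.008, -1.0]]
force: [0.9, -0.9, 0.4]
width: 0.36
finger_force: 0.0
```

Run:
```python
from h import *
marks();marks();go(.51,.25,.2125,1.8)
p=optics.get_image('scene')
for n in ('probe','port','block','home','cup','bottle','case'): print(n,[(np.round(d['at'],4).tolist(),round(d['score'],2)) for d in mark_of(p,n)][:1])
a=cv2.imread('pics/scene0.png',0);b=cv2.cvtColor(p['frame'],cv2.COLOR_RGB2GRAY)
for box in((388,198,472,222),(420,198,476,220)):
    t=a[box[1]:box[3],box[0]:box[2]].astype(np.float32)
    W=np.array([[1,0,box[0]-2],[0,1,box[1]+9.]],np.float32)
    print(cv2.findTransformECC(t,b.astype(np.float32),W,cv2.MOTION_TRANSLATION,(3,100,1e-5),None,3)[1][:,2]-box[:2])
```

```text
wrist {'bar': [[0.427, -0.027, 0.004], [0.433, -0.104, 0.005]], 'pan_floor': []}
scene {'bar': [[0.486, 0.398, 0.072], [0.436, -0.106, 0.007], [0.427, -0.024, 0.002], [0.492, 0.294, 0.07], [0.487, 0.347, 0.074]], 'pan_floor': [[0.491, 0.323, 0.079]]}
top {'bar': [[0.484, 0.395, 0.078], [0.492, 0.293, 0.076], [0.488, 0.344, 0.074], [0.425, -0.024, 0.002]], 'pan_floor': [[0.488, 0.321, 0.078]]}
wrist {'bar': [[0.432, -0.105, 0.008], [0.429, -0.025, 0.002]], 'pan_floor': []}
scene {'bar': [[0.49, 0.292, 0.074], [0.433, -0.106, 0.001], [0.49, 0.346, 0.075], [0.488, 0.398, 0.072], [0.426, -0.023, 0.002]], 'pan_floor': [[0.491, 0.326, 0.079]]}
top {'bar': [[0.488, 0.343, 0.073], [0.493, 0.298, 0.076], [0.435, -0.105, 0.001], [0.483, 0.397, 0.074]], 'pan_floor': [[0.487, 0.321, 0.075]]}
shift cm [ 10.94 -34.54   0.42] turn 3.76 | yaw 5.56 pos [ 0.4345 -0.1044  0.2167] q6 0.97
probe []
port [([0.6564, -0.0061, 0.0453], 0.65)]
block [([0.6469, 0.0115, 0.0057], 0.71)]
home [([0.4903, 0.3441, 0.0717], 0.56)]
cup [([0.7889, 0.1473, -0.0001], 0.61)]
bottle [([0.7657, -0.1401, 0.0012], 0.93)]
case [([0.8016, -0.0147, 0.0022], 0.97)]
[-1.52792358  9.2210083 ]
[-1.86593628  9.24084473]
```

Run:
```python
from h import *
for c in('top','scene'):
    p=optics.get_image(c);print([(n,np.round(d['at'],3).tolist(),round(d['score'],2)) for n in('probe','block') for d in mark_of(p,n)[:3]])
print(job.job_done())
```

```text
[('probe', [0.657, -0.004, 0.011], 0.39), ('block', [0.644, 0.006, 0.008], 0.72)]
[('probe', [0.656, -0.001, 0.01], 0.71), ('block', [0.65, 0.01, 0.007], 0.83), ('block', [0.521, 0.319, 0.001], 0.46)]
the job is handed in; nothing more can be done
None
```

The job is handed in, with no verdict returned. By my last measurements the block is tight against both rails, the probe is home in its port, the pan with three bars has sunk about 44 mm (band 41 to 55), and the two spare bars are in the teal tray.

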